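# Lay up painted test panels in the pressing jig

## Task

Load the pressing jig for the night with every painted test panel on the bench: build one stack of panel, grey board, panel, grey board and so on, painted faces up, so that exactly one board lies on each panel, the topmost panel included. Every panel and board must lie long side along the two stops and be pushed fully home against all three stops; when the whole stack is square, stand the steel weight upright on the middle of the top board. Leave a spare board out of the jig, and do not disturb the bottle, the dish or the loupe.

Things in the scene. Friction and masses are not known exactly. Their poses are not given: they have to be found in the camera images.
- jig: pressing jig, fixed to the bench: black base plate 150 x 110 x 8 mm (its x, y, z) with three aluminium stop blocks 15 mm thick that rise 47 mm above it (to 55 mm over the bench): two along its +y side, one at its +x end; the -x and -y sides are open. Origin: centre of the plate's underside, z up.
- jig_corner (a point): registering corner: on the plate's top (8 mm over the bench), 60 mm in x and 37 mm in y from the jig's origin, where the planes of the stop faces meet; axes as the jig's. A part pushed home has its centre at x = -55, y = -30 mm from here, its length along x. Undersides above this point: panel 0, board 10, panel 15, board 25, panel 30, board 40 mm.
- stop_near (a point): centre of the contact face of the first long-side stop, which looks to the jig's -y: face 24 mm (x) by 47 mm tall, the point at its middle; 95 mm in -x from the corner.
- stop_far (a point): the same for the second long-side stop, in the same plane, 15 mm in -x from the corner. The 56 mm gap between these two stops leaves room for one gripper finger.
- stop_end (a point): centre of the contact face of the end stop, which looks to the jig's -x: face 30 mm (y) by 47 mm tall, the point at its middle; 30 mm in -y from the corner.
- panel1: painted test panel, ochre yellow face with three small square patches, plywood edges, 110 x 60 x 10 mm (its x, y, z), at the start flat on the bench, painted face (+z) up. Origin: centre of its underside; x along the length, either way round will do. About 60 g. Interchangeable with the other panels; None if not there this time.
- panel2: painted test panel, olive green face with three small square patches, plywood edges, 110 x 60 x 10 mm (its x, y, z), at the start flat on the bench, painted face (+z) up. Origin: centre of its underside; x along the length, either way round will do. About 60 g. Interchangeable with the other panels; None if not there this time.
- panel3: painted test panel, rust brown face with three small square patches, plywood edges, 110 x 60 x 10 mm (its x, y, z), at the start flat on the bench, painted face (+z) up. Origin: centre of its underside; x along the length, either way round will do. About 60 g. Interchangeable with the other panels; None if not there this time.
- board1: plain light grey stiff separator board, 110 x 60 x 5 mm (its x, y, z), at the start flat on the bench. Origin: centre of its underside; x along the length, either way round will do. About 30 g. Interchangeable with the other boards; always three of them, so one is spare when there are only two panels.
- board2: plain light grey stiff separator board, 110 x 60 x 5 mm (its x, y, z), at the start flat on the bench. Origin: centre of its underside; x along the length, either way round will do. About 30 g. Interchangeable with the other boards; always three of them, so one is spare when there are only two panels.
- board3: plain light grey stiff separator board, 110 x 60 x 5 mm (its x, y, z), at the start flat on the bench. Origin: centre of its underside; x along the length, either way round will do. About 30 g. Interchangeable with the other boards; always three of them, so one is spare when there are only two panels.
- weight: bright steel pressing weight with a green felt sole: a disc 48 mm in diameter and 30 mm thick with an upright round dark knob, 24 mm in diameter and 24 mm tall, on the middle of its top (54 mm tall in all). Origin: centre of its underside, z up along the knob. About 0.45 kg. Stands on the bench at the start.
- solvent: bystander: small amber bottle with a black cap, 52 mm in diameter, 105 mm tall, standing beyond the work. Origin: centre of its underside.
- dish: bystander: small white ceramic dish, 70 mm in diameter, 28 mm tall, beyond the work. Origin: centre of its underside.
- loupe: bystander: black stand loupe, 44 mm in diameter, 34 mm tall, beyond the work. Origin: centre of its underside.

How it is judged:
On the way:
1. all panels present are stacked in the jig, one board on each, every layer pushed home against the stops, and the weight not yet on (x of panel1 in the frame of jig_corner between -0.057 and -0.053 m and y of panel1 in the frame of jig_corner between -0.032 and -0.028 m and angle between the x axis of each of panel1, panel2, panel3 and the x axis of jig_corner, either way round below 0.03 rad and angle between each of panel1, panel2, panel3's own z axis and vertical below 0.05 rad and (z of panel1 in the frame of jig_corner between -0.002 and 0.002 m or z of panel1 in the frame of jig_corner between 0.013 and 0.017 m or z of panel1 in the frame of jig_corner between 0.028 and 0.032 m) and x of panel2 in the frame of jig_corner between -0.057 and -0.053 m and y of panel2 in the frame of jig_corner between -0.032 and -0.028 m and (z of panel2 in the frame of jig_corner between -0.002 and 0.002 m or z of panel2 in the frame of jig_corner between 0.013 and 0.017 m or z of panel2 in the frame of jig_corner between 0.028 and 0.032 m) and x of panel3 in the frame of jig_corner between -0.057 and -0.053 m and y of panel3 in the frame of jig_corner between -0.032 and -0.028 m and (z of panel3 in the frame of jig_corner between -0.002 and 0.002 m or z of panel3 in the frame of jig_corner between 0.013 and 0.017 m or z of panel3 in the frame of jig_corner between 0.028 and 0.032 m) and ((z of board1 in the frame of panel1 between 0.008 and 0.012 m and horizontal distance between board1 and panel1 below 0.006 m) or (z of board2 in the frame of panel1 between 0.008 and 0.012 m and horizontal distance between board2 and panel1 below 0.006 m) or (z of board3 in the frame of panel1 between 0.008 and 0.012 m and horizontal distance between board3 and panel1 below 0.006 m)) and ((z of board1 in the frame of panel2 between 0.008 and 0.012 m and horizontal distance between board1 and panel2 below 0.006 m) or (z of board2 in the frame of panel2 between 0.008 and 0.012 m and horizontal distance between board2 and panel2 below 0.006 m) or (z of board3 in the frame of panel2 between 0.008 and 0.012 m and horizontal distance between board3 and panel2 below 0.006 m)) and ((z of board1 in the frame of panel3 between 0.008 and 0.012 m and horizontal distance between board1 and panel3 below 0.006 m) or (z of board2 in the frame of panel3 between 0.008 and 0.012 m and horizontal distance between board2 and panel3 below 0.006 m) or (z of board3 in the frame of panel3 between 0.008 and 0.012 m and horizontal distance between board3 and panel3 below 0.006 m)) and ((x of board1 in the frame of jig_corner between -0.057 and -0.053 m and y of board1 in the frame of jig_corner between -0.032 and -0.028 m and angle between the x axis of board1 and the x axis of jig_corner, either way round below 0.03 rad and angle between board1's own z axis and vertical below 0.05 rad and (z of board1 in the frame of jig_corner between 0.008 and 0.012 m or z of board1 in the frame of jig_corner between 0.023 and 0.027 m or z of board1 in the frame of jig_corner between 0.038 and 0.042 m)) or horizontal distance between board1 and jig above 0.13 m) and ((x of board2 in the frame of jig_corner between -0.057 and -0.053 m and y of board2 in the frame of jig_corner between -0.032 and -0.028 m and angle between the x axis of board2 and the x axis of jig_corner, either way round below 0.03 rad and angle between board2's own z axis and vertical below 0.05 rad and (z of board2 in the frame of jig_corner between 0.008 and 0.012 m or z of board2 in the frame of jig_corner between 0.023 and 0.027 m or z of board2 in the frame of jig_corner between 0.038 and 0.042 m)) or horizontal distance between board2 and jig above 0.13 m) and ((x of board3 in the frame of jig_corner between -0.057 and -0.053 m and y of board3 in the frame of jig_corner between -0.032 and -0.028 m and angle between the x axis of board3 and the x axis of jig_corner, either way round below 0.03 rad and angle between board3's own z axis and vertical below 0.05 rad and (z of board3 in the frame of jig_corner between 0.008 and 0.012 m or z of board3 in the frame of jig_corner between 0.023 and 0.027 m or z of board3 in the frame of jig_corner between 0.038 and 0.042 m)) or horizontal distance between board3 and jig above 0.13 m) and not (((z of weight in the frame of board1 between 0.003 and 0.007 m and horizontal distance between weight and board1 below 0.015 m) or (z of weight in the frame of board2 between 0.003 and 0.007 m and horizontal distance between weight and board2 below 0.015 m) or (z of weight in the frame of board3 between 0.003 and 0.007 m and horizontal distance between weight and board3 below 0.015 m)) and angle between weight's own z axis and vertical below 0.06 rad and z of weight in the frame of panel1 above 0.012 m and z of weight in the frame of panel2 above 0.012 m and z of weight in the frame of panel3 above 0.012 m)), for 0.2 s.
At the end, for the whole second after the job is handed in: Every panel present lies face up in one stack in the jig, one board on each; every layer flat, within 2 mm of home at the stops and 0.03 rad of square; a spare board over 130 mm from the jig's origin; the weight upright on the top board within 15 mm of its centre; all at rest (x of panel1 in the frame of jig_corner between -0.057 and -0.053 m and y of panel1 in the frame of jig_corner between -0.032 and -0.028 m and angle between the x axis of each of panel1, panel2, panel3 and the x axis of jig_corner, either way round below 0.03 rad and angle between each of panel1, panel2, panel3's own z axis and vertical below 0.05 rad and (z of panel1 in the frame of jig_corner between -0.002 and 0.002 m or z of panel1 in the frame of jig_corner between 0.013 and 0.017 m or z of panel1 in the frame of jig_corner between 0.028 and 0.032 m) and x of panel2 in the frame of jig_corner between -0.057 and -0.053 m and y of panel2 in the frame of jig_corner between -0.032 and -0.028 m and (z of panel2 in the frame of jig_corner between -0.002 and 0.002 m or z of panel2 in the frame of jig_corner between 0.013 and 0.017 m or z of panel2 in the frame of jig_corner between 0.028 and 0.032 m) and x of panel3 in the frame of jig_corner between -0.057 and -0.053 m and y of panel3 in the frame of jig_corner between -0.032 and -0.028 m and (z of panel3 in the frame of jig_corner between -0.002 and 0.002 m or z of panel3 in the frame of jig_corner between 0.013 and 0.017 m or z of panel3 in the frame of jig_corner between 0.028 and 0.032 m) and ((z of board1 in the frame of panel1 between 0.008 and 0.012 m and horizontal distance between board1 and panel1 below 0.006 m) or (z of board2 in the frame of panel1 between 0.008 and 0.012 m and horizontal distance between board2 and panel1 below 0.006 m) or (z of board3 in the frame of panel1 between 0.008 and 0.012 m and horizontal distance between board3 and panel1 below 0.006 m)) and ((z of board1 in the frame of panel2 between 0.008 and 0.012 m and horizontal distance between board1 and panel2 below 0.006 m) or (z of board2 in the frame of panel2 between 0.008 and 0.012 m and horizontal distance between board2 and panel2 below 0.006 m) or (z of board3 in the frame of panel2 between 0.008 and 0.012 m and horizontal distance between board3 and panel2 below 0.006 m)) and ((z of board1 in the frame of panel3 between 0.008 and 0.012 m and horizontal distance between board1 and panel3 below 0.006 m) or (z of board2 in the frame of panel3 between 0.008 and 0.012 m and horizontal distance between board2 and panel3 below 0.006 m) or (z of board3 in the frame of panel3 between 0.008 and 0.012 m and horizontal distance between board3 and panel3 below 0.006 m)) and ((x of board1 in the frame of jig_corner between -0.057 and -0.053 m and y of board1 in the frame of jig_corner between -0.032 and -0.028 m and angle between the x axis of board1 and the x axis of jig_corner, either way round below 0.03 rad and angle between board1's own z axis and vertical below 0.05 rad and (z of board1 in the frame of jig_corner between 0.008 and 0.012 m or z of board1 in the frame of jig_corner between 0.023 and 0.027 m or z of board1 in the frame of jig_corner between 0.038 and 0.042 m)) or horizontal distance between board1 and jig above 0.13 m) and ((x of board2 in the frame of jig_corner between -0.057 and -0.053 m and y of board2 in the frame of jig_corner between -0.032 and -0.028 m and angle between the x axis of board2 and the x axis of jig_corner, either way round below 0.03 rad and angle between board2's own z axis and vertical below 0.05 rad and (z of board2 in the frame of jig_corner between 0.008 and 0.012 m or z of board2 in the frame of jig_corner between 0.023 and 0.027 m or z of board2 in the frame of jig_corner between 0.038 and 0.042 m)) or horizontal distance between board2 and jig above 0.13 m) and ((x of board3 in the frame of jig_corner between -0.057 and -0.053 m and y of board3 in the frame of jig_corner between -0.032 and -0.028 m and angle between the x axis of board3 and the x axis of jig_corner, either way round below 0.03 rad and angle between board3's own z axis and vertical below 0.05 rad and (z of board3 in the frame of jig_corner between 0.008 and 0.012 m or z of board3 in the frame of jig_corner between 0.023 and 0.027 m or z of board3 in the frame of jig_corner between 0.038 and 0.042 m)) or horizontal distance between board3 and jig above 0.13 m) and ((z of weight in the frame of board1 between 0.003 and 0.007 m and horizontal distance between weight and board1 below 0.015 m) or (z of weight in the frame of board2 between 0.003 and 0.007 m and horizontal distance between weight and board2 below 0.015 m) or (z of weight in the frame of board3 between 0.003 and 0.007 m and horizontal distance between weight and board3 below 0.015 m)) and angle between weight's own z axis and vertical below 0.06 rad and z of weight in the frame of panel1 above 0.012 m and z of weight in the frame of panel2 above 0.012 m and z of weight in the frame of panel3 above 0.012 m and linear speed of each of panel1, panel2, panel3, weight below 0.02 m/s); the robot touches nothing.
It fails at once if the bottle, the dish or the loupe is pushed more than 4 cm or tipped over (distance of any of solvent, dish, loupe from where it was at the start of the episode above 0.04 m or angle between any of solvent, dish, loupe's own z axis and vertical above 0.6 rad).
Of panel1, panel2, panel3 only 2 to 3 are there at a start; the rules pass over those that are not, and their reading is None.
At some moment in a run one of panel1, panel2, panel3, weight may be knocked a few centimetres aside while the robot is not near it.
Once in a run the grip may slacken for a moment while it holds something.
It also fails if it takes over 210 s, if anything falls off the work surface, if the arm or the gripper's body presses on something with over 40 N, if the wrist force passes 120 N, or if a joint passes its speed limit or range.

## Robot

A 6-joint arm with a two-finger parallel gripper is mounted at the origin on the work surface. World frame = base frame: x ahead of the robot, y to its left, z up, the work surface at z = 0. Lengths are in m, angles in rad, forces in N, time in s.
With the tool pointing down it reaches from about 0.35 to 0.775 m from the base axis. Payload 5.5 kg.
Tool frame: the origin (TCP) lies midway between the tips of the shut fingers; the grasp point (between the pads) lies grip_point_offset behind it (grip_point_offset is the distance from the TCP to the grasp point, in m); z points along the fingers, y is the direction in which the jaws open and shut (so a half turn about z gives the same grasp; the last joint's range is limited). The gripper opens to 85 mm and grips with 20 to 120 N. Pads are 22 mm wide; open, the fingers measure 114 mm over their backs; the gripper's body (76 mm by 85 mm) begins 54 mm behind the grasp point. The pads swing forward as they close: fully open they stand 13 mm farther back than shut.
Start: joints at [1.153, 0.313, 0.046, 1.304, 0, 1.431], TCP at [0.158, 0.553, 0.231] pointing down, gripper open.
Joint ranges: [-2.76, 2.76], [-0.86, 1.69], [-1.03, 1.26], [-2.2, 2.34], [-1.47, 1.5], [-3.14, 3.14]. Speed limits (rad/s): [2.57, 2.57, 3.14, 3.14, 3.14, 3.14].

## Interface

Orientations are given as a unit quaternion [w, x, y, z].
In Python, from workcell import * gives the robot as it stands.
- The arm moves only by the tool send_rows, never from a script. Its argument "series" is one flat list of numbers, 7 for each row, row after row: the shift along the tool's x, y, z in cm, then the turn, a rotation vector about the tool's x, y, z in degrees, then the opening, from 0 (shut) to 1 (fully open). A call has 1 to 10 rows; each row is the pose to reach, as a shift and turn from the pose commanded when the call began, along the tool's axes at that moment; what a row does not reach only later rows make up. A row lasts 1/12 s, in which the tool goes at most 41.7 mm and 7.16 degrees, less where a joint would pass 70% of its speed; a pose out of reach is approached as far as the arm can. A call with a gripper value outside its range is refused whole. The fingers move at their own pace and stop on an object; "newtons" is the grip in N (left out, the last holds). Time passes only in rows, so rows that repeat a pose let the fingers close. It gives the time, the measured TCP pose, the force and the opening at its end, in the units of the state.
- get_state(): the state, without advancing time (a new reading comes with each control period).
- read_camera(name): name is "scene" or "side" or "wrist"; returns the picture (384x512x3 uint8, blue, green, red); there is no depth.
- camera_info(name): a dict with "K" (3x3 intrinsics, pixels), "xyz" and "attitude" of the camera in the world. Camera axes: x right, y down, z forward; pixel columns grow to the right and rows downward; lengths in m; the calibration is good to about 2 mm. A picture is of the moment at which its call begins: read the wrist's pose just before it. camera_info takes no time and is no camera call; for the wrist camera it gives the pose at the moment of the call.
- hand_in(): hands the job in, once; it reports no verdict.
Trained networks look in the newest picture that a camera, given by its name, has taken for a name from the list of things; names that differ only in an ending like _2 or _b are one class to them, and where a whole thing is asked for, a point or a joint stands for the part that bears it (a point fixed in the world has none). Each returns a list of dicts, best first, with "p" (0 to 1); they miss things now and then, are a little off and sometimes report something else, mostly with a low value. They report only what shows in the picture. A call takes as long as a camera call.
- silhouettes(camera, label): "pixels" (384x512 bool, what is visible of it) and "box" ([left, top, width, height] in pixels, round what is visible of it).
The state is a dict: "clock": time; "joint_pos": joint angles; "qvel": joint speeds; "tau": joint torques, N m; "tcp_pos": TCP position; "orientation": TCP orientation; "wrist_force": force on the tool from outside, world axes, zero at the start; "ft_torque": the same for the moment, N m; "finger_gap": finger opening in m.
Only numpy, scipy, OpenCV 4.12 (cv2) and the standard library are available. Lean on these libraries where they do the work, as an engineer would, in place of code of your own. Each camera call takes 0.05 s, during which the arm holds its last target. There are 200 camera calls.

## Working session

There is one attempt and no reset: what is moved stays moved. The work goes in short steps, Python scripts to look and compute and a tool call to move; the robot and the scene stay as the last step left them, time stands still between calls to the robot, and variables do not carry over. Pictures are saved under pics/ and viewed, about 12 in all and at most 16, crops included, and the job is handed in when it is done.

Besides the shell and the picture viewer there is one more tool, called after "Request:" by a JSON object that holds its "method" and its "body", one argument or row to a line. send_rows: Moves the arm, as the interface text tells. Its arguments: {"type":"object","properties":{"series":{"type":"array"},"newtons":{"type":"number"}},"required":["series"]}

```bash
ls; mkdir -p pics; python3 - <<'E'
from workcell import *
import cv2,numpy as np
s=get_state();print(s)
for c in ("scene","side","wrist"):
    i=camera_info(c);print(c,i)
a=read_camera("scene");b=read_camera("side")
cv2.imwrite("pics/a.png",a);cv2.imwrite("pics/b.png",b)
E
```

```text
pics
{'clock': 0.0, 'joint_pos': array([1.15337549e+00, 3.13983386e-01, 4.49574628e-02, 1.30363390e+00,
       4.50055646e-05, 1.43122979e+00]), 'qvel': array([ 0.00112844,  0.00067963, -0.00081147,  0.00038596, -0.00089356,
       -0.00018355]), 'tau': array([-2.52881064e-04, -4.80626106e+01,  2.98532277e+01,  1.92715251e-02,
       -1.48055597e-04, -1.91742430e-06]), 'tcp_pos': array([0.15747724, 0.55245958, 0.23040979]), 'orientation': array([-2.77779821e-04,  1.38480642e-01,  9.90364702e-01, -8.89659972e-04]), 'wrist_force': array([-0.13330411, -0.22444521, -0.82107153]), 'ft_torque': array([ 0.02733099, -0.0284003 ,  0.00684756]), 'finger_gap': 0.08541741349331933}
scene {'K': array([[346.95290721,   0.        , 252.39728185],
       [  0.        , 346.95290721, 191.44657277],
       [  0.        ,   0.        ,   1.        ]]), 'xyz': array([1.00259199, 0.5500348 , 0.82116601]), 'attitude': array([-0.10697208,  0.29942543,  0.88402954, -0.34262684])}
side {'K': array([[480.51064354,   0.        , 259.31982978],
       [  0.        , 480.51064354, 189.68972676],
       [  0.        ,   0.        ,   1.        ]]), 'xyz': array([ 0.03289607, -0.58980669,  0.9806018 ]), 'attitude': array([-0.32625611,  0.86838962, -0.34894041,  0.1330301 ])}
wrist {'K': array([[299.01959949,   0.        , 257.75055076],
       [  0.        , 299.01959949, 192.40296074],
       [  0.        ,   0.        ,   1.        ]]), 'xyz': array([0.07847323, 0.57524315, 0.37207714]), 'attitude': array([0.12944447, 0.78795262, 0.59422916, 0.09626273])}
```

View pics/a.png

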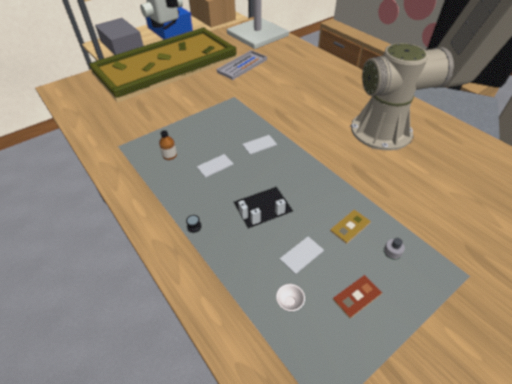

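View pics/b.png

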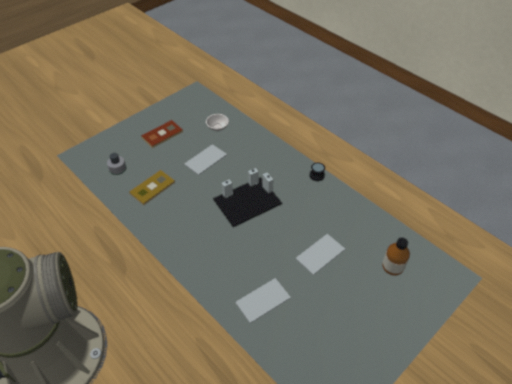

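Scene shows two panels (ochre at scene px 350,225; rust at 357,295), three boards (302,254; 214,166; 260,144), jig (263,207), and weight (395,248). Olive panel is absent; dish 291,297, loupe 193,222, bottle 168,147.

```bash
cat >h.py <<'E'
from workcell import *
import cv2,numpy as np
from scipy.spatial.transform import Rotation as R
def rot(q): return R.from_quat(np.roll(q,-1)).as_matrix()
def proj(cam,px,z,info=None):
    i=info or camera_info(cam); px=np.atleast_2d(px)
    d=np.c_[px,np.ones(len(px))]@np.linalg.inv(i["K"]).T@rot(i["attitude"]).T
    return i["xyz"]+d*((z-i["xyz"][2])/d[:,2])[:,None]
def pix(cam,P,info=None):
    i=info or camera_info(cam); c=(np.atleast_2d(P)-i["xyz"])@rot(i["attitude"])@i["K"].T
    return c[:,:2]/c[:,2:]
def rect(cam,mask,z,info=None):
    c=max(cv2.findContours(mask.astype(np.uint8),0,1)[0],key=cv2.contourArea)[:,0,:].astype(float)
    w=proj(cam,c,z,info)[:,:2]
    (x,y),(a,b),t=cv2.minAreaRect((w*1000).astype(np.float32))
    if a<b: a,b,t=b,a,t+90
    t=(t+90)%180-90
    return np.round([x,y,a,b,t],1)
def tool():
    s=get_state(); return s["tcp_pos"],rot(s["orientation"])
def to(P,yaw=None,s=None):
    "cm in tool axes to world P ; turn about tool z (deg) so that jaw axis y has heading yaw"
    p,M=tool(); d=(np.array(P)-p)@M*100
    out=[np.round(d,2)]
    T=[0,0,0]
    if yaw is not None:
        # desired: z down, y along yaw (mod 180)
        y=np.array([np.cos(yaw),np.sin(yaw),0]);
        if y@M[:,1]<0:y=-y
        z=np.array([0,0,-1.]);D=np.c_[np.cross(y,z),y,z]
        T=np.round(np.degrees(R.from_matrix(M.T@D).as_rotvec()),2)
    return out[0],T
E
python3 - <<'E'
from h import *
for c in("scene","side"):
    read_camera(c)
    for n,z in(("panel1",.01),("panel2",.01),("panel3",.01),("board1",.005),("jig",.008),("weight",.03),("stop_near",.055),("dish",.028),("loupe",.034),("solvent",0)):
        for d in silhouettes(c,n):
            if d["p"]>.2: print(c,n,round(d["p"],2),d["box"],rect(c,d["pixels"],z))
E
```

```text
scene panel1 0.76 [330.0, 213.8, 39.7, 33.6] [428.9 236.3 113.   62.1   4.3]
scene panel1 0.67 [333.9, 275.6, 48.6, 43.6] [578.2 392.  114.3  63.6  -2.8]
scene panel2 0.76 [330.0, 213.8, 39.7, 33.6] [428.9 236.3 113.   62.1   4.3]
scene panel2 0.67 [333.9, 275.6, 48.6, 43.6] [578.2 392.  114.3  63.6  -2.8]
scene panel3 0.76 [330.0, 213.8, 39.7, 33.6] [428.9 236.3 113.   62.1   4.3]
scene panel3 0.67 [333.9, 275.6, 48.6, 43.6] [578.2 392.  114.3  63.6  -2.8]
scene board1 0.89 [277.9, 238.0, 48.8, 33.8] [601.6 219.4 115.8  65.2   3.3]
scene board1 0.87 [198.6, 155.8, 35.5, 20.8] [ 597.6 -220.4  112.1   68.8   -1.1]
scene board1 0.55 [244.4, 137.1, 30.1, 16.6] [ 411.3 -216.7  105.5   62.9   -6.9]
scene jig 0.97 [232.8, 188.6, 62.7, 41.1] [582.   22.6 151.1 115.1 -12.2]
scene weight 0.91 [383.1, 238.2, 19.6, 20.0] [407.1 364.   69.7  45.7  17.3]
scene dish 0.22 [157.4, 127.7, 18.3, 31.7] [ 685.2 -395.4  166.2   52.8   71.9]
scene loupe 0.65 [283.2, 237.2, 39.8, 34.0] [615.1 230.4 109.5  61.3   3. ]
scene loupe 0.57 [188.5, 216.9, 15.4, 17.5] [788.8 -30.   64.1  40.6  66.6]
scene solvent 
[... 591 characters left out ...]
.    1.2]
side board1 0.58 [296.2, 234.2, 47.5, 39.0] [ 593.2 -224.4  110.8   62.9   -1.5]
side board1 0.58 [237.4, 278.0, 53.4, 42.6] [ 406.3 -216.9  111.2   63.    -9.6]
side board1 0.27 [130.0, 167.6, 45.8, 34.5] [428.2 233.9 119.5  71.9   4.8]
side jig 0.58 [211.2, 169.6, 69.2, 57.4] [592.4  31.  177.1 151.3 -12. ]
side weight 0.65 [107.4, 151.8, 20.7, 21.3] [395.3 352.2  85.3  45.9  57.9]
side stop_near 0.97 [214.3, 169.9, 68.5, 56.6] [566.1   3.  167.5 146.1 -12.4]
side loupe 0.65 [307.0, 162.7, 19.7, 20.5] [770.7 -52.7  70.1  41.5  36.5]
side loupe 0.24 [213.5, 168.4, 67.6, 59.7] [578.1  16.5 170.9 146.6 -12.4]
side loupe 0.24 [107.4, 151.5, 20.8, 21.5] [393.1 349.5  86.8  47.5  67.4]
```

```bash
python3 - <<'E'
from h import *
import workcell
print([k for k in dir(workcell) if k[0]!='_'])
p,M=tool();print(np.round(M,3))
i=camera_info("wrist");print("camera in tool",(i["xyz"]-p)@M, M.T@rot(i["attitude"]))
for n,a in(("scene",[[243,210],[255,215],[280,207]]),("side",[[227,188],[253,177],[268,183]])):
    print(proj(n,np.array(a,float),.035).round(3))
print(to([.5,.0,.26],np.pi/2-np.radians(12)))
E
```

```text
['MotionError', 'camera_info', 'get_state', 'grip_point_offset', 'hand_in', 'read_camera', 'silhouettes']
[[-0.962  0.274  0.   ]
 [ 0.274  0.962  0.   ]
 [-0.     0.    -1.   ]]
camera in tool [ 8.22667466e-02 -3.54569225e-05 -1.41655380e-01] [[-1.07387960e-03 -9.47874234e-01 -3.18642878e-01]
 [ 9.99999374e-01 -9.17572883e-04 -6.40639573e-04]
 [ 3.14867680e-04 -3.18643366e-01  9.47874626e-01]]
[[0.65  0.018 0.035]
 [0.634 0.054 0.035]
 [0.558 0.075 0.035]]
[[0.553 0.069 0.035]
 [0.629 0.051 0.035]
 [0.643 0.007 0.035]]
(array([-48.08, -43.79,  -2.87]), array([ 0.01,  0.  , -3.92]))
```

Request:
{"method": "send_rows", "body": {
  "series": [-4,-3.5,-0.3,0,0,-0.5,1,-8,-7,-0.6,0,0,-1,1,-12,-10.5,-1,0,0,-1.5,1,-16,-14,-1.3,0,0,-2,1,-20,-17.5,-1.6,0,0,-2.5,1,-24,-21,-2,0,0,-3,1,-28,-24.5,-2.3,0,0,-3.5,1,-32,-28,-2.6,0,0,-3.9,1,-36.3,-31.5,-2.9,0,0,-3.9,1,-36.3,-31.5,-2.9,0,0,-3.9,1]
}}

```text
clock: 2.03
tcp_pos: [0.3852, 0.2026, 0.2571]
orientation: [0.001, 0.105, 0.995, 0.0]
wrist_force: [0.9, 0.6, -1.0]
finger_gap: 0.0853
```

```bash
python3 - <<'E'
from h import *
print(grip_point_offset)
print(get_state()["tcp_pos"])
i=camera_info("wrist");a=read_camera("wrist");cv2.imwrite("pics/c.png",a)
for n,z in(("panel1",.01),("board1",.005),("jig",.008),("weight",.03)):
        for d in silhouettes("wrist",n):
            if d["p"]>.3: print(n,round(d["p"],2),d["box"],rect("wrist",d["pixels"],z,i))
E
```

```text
0.0187
[0.38519193 0.20257429 0.25706151]
panel1 0.88 [254.7, 137.8, 61.2, 84.0] [425.2 233.5 111.8  60.4   4.3]
panel1 0.78 [382.2, 212.9, 48.2, 72.1] [571.2 388.2 114.8  63.2  -2.8]
board1 0.82 [0.0, 226.9, 12.1, 38.1] [ 438.5 -190.1   63.5   16.   -27.5]
board1 0.77 [3.4, 300.2, 41.7, 33.7] [ 563.9 -220.1   64.9   54.9   88.2]
board1 0.77 [270.4, 252.8, 52.0, 65.8] [598.8 217.2 113.4  61.2   3.9]
jig 0.85 [128.9, 254.8, 79.9, 106.8] [604.3  29.1 203.6  86.1 -12.8]
weight 0.74 [0.0, 302.9, 43.6, 32.3] [ 548.9 -192.8   62.6   54.    86.2]
weight 0.65 [359.2, 122.9, 47.1, 43.5] [394.8 357.3  58.   46.7  50.1]
weight 0.49 [340.6, 327.2, 24.4, 23.8] [692.  277.7  57.5  19.8 -34.2]
```

View pics/c.png

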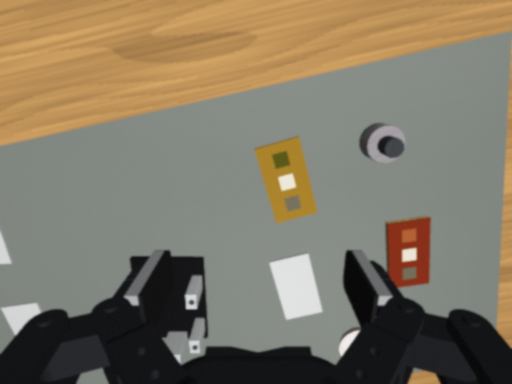

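The wrist view shows ochre panel (286,180), rust panel (408,250), near board (296,287), weight (383,145), with jig partly behind the left finger (170,300). Going for the ochre panel.

```bash
python3 - <<'E'
from h import *
s=get_state();print(s["tcp_pos"],abs(s["qvel"]).max())
print(to([.4255,.2337,.06],np.radians(94.3)))
print(to([.4255,.2337,-.003],np.radians(94.3)))
E
```

```text
[0.38434861 0.20429701 0.2565313 ] 0.04354506269892066
(array([-3.42,  3.73, 19.65]), array([  0.02,  -0.03, -16.39]))
(array([-3.42,  3.73, 25.95]), array([  0.02,  -0.03, -16.39]))
```

Request:
{"method": "send_rows", "body": {
  "series": [-1,1,3,0,0,-5,0.85,-2,2,6,0,0,-10,0.85,-3,3,9,0,0,-15,0.85,-3.4,3.7,12,0,0,-16.4,0.85,-3.4,3.7,15,0,0,-16.4,0.85,-3.4,3.7,18,0,0,-16.4,0.85,-3.4,3.7,20,0,0,-16.4,0.85,-3.4,3.7,20,0,0,-16.4,0.85,-3.4,3.7,20,0,0,-16.4,0.85],
  "newtons": 40
}}

```text
clock: 3.03
tcp_pos: [0.4234, 0.2347, 0.0559]
orientation: [-0.002, -0.04, 0.999, -0.0]
wrist_force: [1.0, -0.0, 0.6]
finger_gap: 0.0724
```

```bash
python3 - <<'E'
from h import *
s=get_state();print(s["tcp_pos"],abs(s["qvel"]).max(),s["finger_gap"])
print(to([.4255,.2337,-.003],np.radians(94.3)))
E
```

```text
[0.42340067 0.23472294 0.05586852] 0.04858833214511286 0.07235974456472198
(array([-0.22, -0.12,  5.89]), array([-0.03, -0.17,  0.27]))
```

Request:
{"method": "send_rows", "body": {
  "series": [-0.1,0,2,0,0,0,0.85,-0.2,-0.1,4,0,0,0.2,0.85,-0.2,-0.1,5,0,0,0.2,0.85,-0.2,-0.1,5.5,0,0,0.2,0.85,-0.2,-0.1,5.8,0,0,0.2,0.85,-0.2,-0.1,5.8,0,0,0.2,0.85,-0.2,-0.1,5.8,0,0,0.2,0.5,-0.2,-0.1,5.8,0,0,0.2,0.5,-0.2,-0.1,5.8,0,0,0.2,0.5,-0.2,-0.1,5.8,0,0,0.2,0.5]
}}

```text
clock: 3.87
tcp_pos: [0.4284, 0.2331, -0.0001]
orientation: [0.001, -0.037, 0.999, 0.001]
wrist_force: [-0.8, 0.2, 6.2]
finger_gap: 0.0585
```

Request:
{"method": "send_rows", "body": {
  "series": [0,0,0,0,0,0,0.4,0,0,0,0,0,0,0.4,0,0,-1,0,0,0,0.4,0,0,-3,0,0,0,0.4,0,0,-5,0,0,0,0.4,0,0,-5,0,0,0,0.4]
}}

```text
clock: 4.37
tcp_pos: [0.4303, 0.2336, 0.0528]
orientation: [0.003, -0.036, 0.999, 0.001]
wrist_force: [0.1, -0.2, -0.2]
finger_gap: 0.0585
```

```bash
python3 - <<'E'
from h import *
s=get_state();print(s["tcp_pos"],abs(s["qvel"]).max(),s["finger_gap"],s["wrist_force"])
print(to([.42,.03,.24],np.radians(90-12.3)))
E
```

```text
[0.43030052 0.2335905  0.05278043] 0.08046936571913314 0.05848168604966218 [ 0.14331805 -0.17071571 -0.19090848]
(array([  2.39, -20.2 , -18.77]), array([ 0.15,  0.34, 16.48]))
```

Request:
{"method": "send_rows", "body": {
  "series": [0.2,-2,-3,0,0,2,0.4,0.5,-4.5,-6,0,0,5,0.4,0.8,-7,-9,0,0,7,0.4,1.2,-10,-12,0,0,9,0.4,1.6,-13,-15,0,0,11,0.4,2,-16,-18,0,0,13,0.4,2.4,-18.5,-18.8,0,0,15,0.4,2.4,-20.2,-18.8,0,0,16.5,0.4,2.4,-20.2,-18.8,0,0,16.5,0.4,2.4,-20.2,-18.8,0,0,16.5,0.4]
}}

```text
clock: 5.2
tcp_pos: [0.4183, 0.0288, 0.2368]
orientation: [0.0, 0.108, 0.994, 0.0]
wrist_force: [-0.1, -0.0, -1.0]
finger_gap: 0.0584
```

```bash
python3 - <<'E'
from h import *
s=get_state();print(s["tcp_pos"],abs(s["qvel"]).max(),s["finger_gap"],s["wrist_force"])
i=camera_info("wrist");a=read_camera("wrist");cv2.imwrite("pics/d.png",cv2.resize(a,None,fx=1.5,fy=1.5,interpolation=cv2.INTER_CUBIC))
for d in silhouettes("wrist","jig"): print(d["p"],d["box"],rect("wrist",d["pixels"],.008,i))
np.save("i.npy",[i],allow_pickle=True)
E
```

```text
[0.41832431 0.02880457 0.2368498 ] 0.033813323328290505 0.0583910029446338 [-0.06482918 -0.02851142 -0.99595475]
0.48 [313.2, 302.9, 3.5, 23.1] [670.2  61.8  37.3   6.1  -9.1]
```

View pics/d.png

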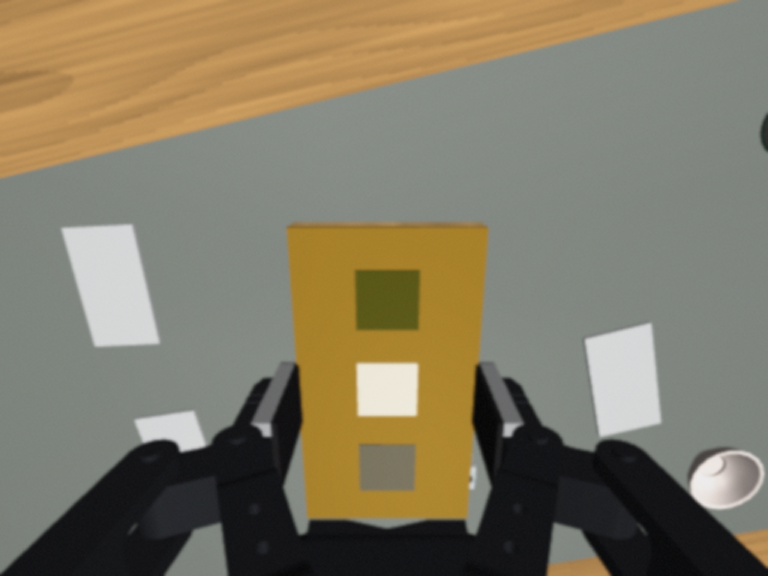

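The held panel hides the jig in the wrist view (boards at 110,285 and 622,380, dish 725,475), so I'll fit the plate in the two start pictures.

```bash
cat >jig.py <<'E'
from h import *
from scipy.optimize import minimize
C={"scene":(camera_info("scene"),cv2.imread("pics/a.png")[:,:,1].astype(float)),"side":(camera_info("side"),cv2.imread("pics/b.png")[:,:,1].astype(float))}
def box(x0,x1,y0,y1,z0,z1): return np.array([[x,y,z] for x in(x0,x1) for y in(y0,y1) for z in(z0,z1)])/1e3
blocks=[box(-47,-23,37,52,8,55),box(33,57,37,52,8,55),box(60,75,-8,22,8,55)]
plate=np.array([[-75,-55,8],[75,-55,8],[75,55,8],[-75,55,8]])/1e3
plate0=plate*[1,1,0]
def poly(im,p,v):
    S=8;h=cv2.convexHull(((p*S+ (S-1)/2)).astype(np.float32)).astype(np.int32)[:,0]
    cv2.fillConvexPoly(im,h,v)
def cost(q,cams=("scene","side")):
    e=0
    for c in cams:
        info,g=C[c]; dx,dy=0,0
        a=np.radians(q[2]);T=lambda P:P@np.array([[np.cos(a),np.sin(a),0],[-np.sin(a),np.cos(a),0],[0,0,1]])+[q[0]/1e3,q[1]/1e3,0]
        c0=pix(c,[[.585,.025,.02]],info)[0].round().astype(int)-[48,44]
        m=np.zeros((88*8,96*8),np.uint8);n=m.copy()
        for P in(np.r_[plate,plate0],): poly(m,pix(c,T(P),info)-c0,255)
        for b in blocks: poly(n,pix(c,T(b),info)-c0,255)
        n=cv2.dilate(n,np.ones((20,20)))
        r=lambda k:cv2.resize(cv2.GaussianBlur(k,(0,0),4),(96,88),interpolation=cv2.INTER_AREA)/255.
        m,n=r(m),r(n)
        w=(n<.02); im=g[c0[1]:c0[1]+88,c0[0]:c0[0]+96]
        A=np.c_[m[w],np.ones(w.sum())];s,res,_,_=np.linalg.lstsq(A,im[w],rcond=None)
        e+=res[0]/w.sum()
    return e
if __name__=="__main__":
    for cams in(("scene","side"),("scene",),("side",)):
        best=min((minimize(cost,[x,y,-12],args=(cams,),method="Nelder-Mead",options=dict(initial_simplex=np.array([[x,y,-12],[x+4,y,-12],[x,y+4,-12],[x,y,-9]]))) for x,y in((582,22),(590,28))),key=lambda r:r.fun)
        print(cams,best.x.round(2),best.fun)
E
python3 jig.py
```

```text
('scene', 'side') [579.83  20.5  -12.4 ] 297.71986273791765
('scene',) [581.12  20.89 -12.44] 154.1238424465041
('side',) [578.87  20.57 -12.5 ] 140.22459698694144
```

```bash
cat >>h.py <<'E'
JX,JY,JA=.5799,.0206,np.radians(-12.45)
def jig(x,y,z):
    "point in corner frame (mm) -> world"
    c,s=np.cos(JA),np.sin(JA);x+=60;y+=37
    return np.array([JX+(c*x-s*y)/1e3,JY+(s*x+c*y)/1e3,.008+z/1e3])
def injig(P):
    c,s=np.cos(JA),np.sin(JA);d=(np.array(P)[:2]-[JX,JY])*1e3
    return np.round([c*d[0]+s*d[1]-60,-s*d[0]+c*d[1]-37,(P[2]-.008)*1e3],1)
JY90=JA+np.pi/2
def rep():
    s=get_state();p,M=tool();f=s["wrist_force"];c,n=np.cos(JA),np.sin(JA)
    print("clk",round(s["clock"],2),"tcp",p.round(4),"in jig",injig(p),"gap",round(s["finger_gap"]*1e3,1),"F jig",np.round([c*f[0]+n*f[1],-n*f[0]+c*f[1],f[2]],1),"yaw err deg",np.round(np.degrees(np.arctan2(M[1,1],M[0,1])-JY90),2),"v",abs(s["qvel"]).max().round(3))
E
python3 - <<'E'
from h import *
rep()
i=np.load("i.npy",allow_pickle=True)[0];p,M=tool()
w=proj("wrist",np.array([[288,227],[487,227]])/1.5,p[2]+.0095,i)
print("far edge in tool mm",((w-p)@M*1e3).round(1))
for q in((-67,-40,60),(-67,-40,3)): print(to(jig(*q),JY90))
E
```

```text
clk 5.3 tcp [0.4179 0.0299 0.2362] in jig [-220.2  -62.8  228.2] gap 58.2 F jig [ 0.5 -0.2  0.7] yaw err deg 0.16 v 0.016
far edge in tool mm [[ 56.5 -30.4  -9.5]
 [ 56.3  29.   -9.4]]
(array([-15.34,   2.23,  16.81]), array([ 0.02, -0.05,  0.16]))
(array([-15.35,   2.23,  22.51]), array([ 0.02, -0.05,  0.16]))
```

Request:
{"method": "send_rows", "body": {
  "series": [-3,0.5,3,0,0,0,0.4,-6,1,6,0,0,0,0.4,-9,1.5,9,0,0,0,0.4,-12,2,12,0,0,0,0.4,-14.5,2.2,14,0,0,0,0.4,-15.3,2.2,16,0,0,0,0.4,-15.3,2.2,18,0,0,0,0.4,-15.3,2.2,20,0,0,0,0.4,-15.3,2.2,21,0,0,0,0.4,-15.3,2.2,21,0,0,0,0.4]
}}

```text
clock: 6.13
tcp_pos: [0.5698, 0.0199, 0.0233]
orientation: [-0.003, 0.106, 0.994, 0.0]
wrist_force: [-1.0, -1.4, 0.3]
finger_gap: 0.0582
```

```bash
python3 - <<'E'
from h import *
rep()
for q in((-67,-40,1),(-53.6,-30,1)): print(to(jig(*q),JY90))
E
```

```text
clk 6.13 tcp [0.5698 0.0199 0.0233] in jig [-69.7 -39.9  15.3] gap 58.2 F jig [-0.7 -1.6  0.3] yaw err deg 0.25 v 0.044
(array([-0.28, -0.01,  1.43]), array([-0.03, -0.37,  0.25]))
(array([-1.63,  0.99,  1.42]), array([-0.03, -0.37,  0.25]))
```

Request:
{"method": "send_rows", "body": {
  "series": [0,0,0.7,0,-0.3,0.2,0.4,0,0,1.3,0,-0.3,0.2,0.4,-0.5,0,1.3,0,-0.3,0.2,0.4,-1,0,1.3,0,-0.3,0.2,0.4,-1.4,0,1.3,0,-0.3,0.2,0.4,-1.8,0,1.3,0,-0.3,0.2,0.4,-2,0.5,1.3,0,-0.3,0.2,0.4,-2,0.9,1.3,0,-0.3,0.2,0.4,-2,1.3,1.3,0,-0.3,0.2,0.4,-2,1.3,1.3,0,-0.3,0.2,0.4]
}}

```text
clock: 6.97
tcp_pos: [0.5881, 0.0256, 0.0117]
orientation: [-0.004, 0.109, 0.994, -0.003]
wrist_force: [-13.7, -6.2, 0.8]
finger_gap: 0.0583
```

```bash
python3 - <<'E'
from h import *
rep()
E
```

```text
clk 6.97 tcp [0.5881 0.0256 0.0117] in jig [-53.1 -30.4   3.7] gap 58.3 F jig [-12.   -9.    0.8] yaw err deg -0.12 v 0.013
```

Request:
{"method": "send_rows", "body": {
  "series": [0,0,0.2,0,0,0,0.4,0,0,0.4,0,0,0,0.4,0,0,0.5,0,0,0,0.4,-0.1,0.1,0.5,0,0,0,0.4,-0.1,0.1,0.5,0,0,0,0.4,0.2,-0.1,0.4,0,0,0,0.4,0.25,-0.15,0.4,0,0,0,0.4,0.25,-0.15,0.4,0,0,0,0.4]
}}

```text
clock: 7.63
tcp_pos: [0.5881, 0.0256, 0.0092]
orientation: [-0.001, 0.109, 0.994, -0.001]
wrist_force: [-9.1, -0.9, 2.8]
finger_gap: 0.0583
```

```bash
python3 - <<'E'
from h import *
rep()
E
```

```text
clk 7.63 tcp [0.5881 0.0256 0.0092] in jig [-53.1 -30.3   1.2] gap 58.3 F jig [-8.7 -2.8  2.8] yaw err deg -0.08 v 0.005
```

Request:
{"method": "send_rows", "body": {
  "series": [0,0,0,0,0,0,0.85,0,0,0,0,0,0,0.85,0,0,0,0,0,0,0.85,0,0,0,0,0,0,0.85,0,0,-1,0,0,0,0.85,0,0,-3,0,0,0,0.85,0,0,-6,0,0,0,0.85,0,0,-10,0,0,0,0.85,0,0,-14,0,0,0,0.85,0,0,-14,0,0,0,0.85]
}}

```text
clock: 8.47
tcp_pos: [0.5964, 0.0257, 0.1594]
orientation: [0.01, 0.109, 0.994, -0.0]
wrist_force: [1.7, -0.0, 0.6]
finger_gap: 0.0726
```

```bash
python3 - <<'E'
from h import *
rep()
print(to([.5995,.217,.05],np.radians(93.5)))
E
```

```text
clk 8.47 tcp [0.5964 0.0257 0.1594] in jig [-45.  -28.5 151.4] gap 72.6 F jig [1.7 0.4 0.6] yaw err deg -0.05 v 0.125
(array([ 4.05, 18.72, 10.89]), array([ -0.05,   1.14, -16.  ]))
```

Request:
{"method": "send_rows", "body": {
  "series": [0.8,3.5,0.5,0,0,-3,0.85,1.6,7,1,0,0,-6,0.85,2.4,10.5,1.5,0,0,-9,0.85,3.2,14,2.5,0,0,-12,0.85,4,17,4,0,0.5,-15,0.85,4.1,18.7,6,0,1,-16,0.85,4.1,18.7,8.5,0,1.1,-16,0.85,4.1,18.7,10.5,0,1.1,-16,0.85,4.1,18.7,10.5,0,1.1,-16,0.85,4.1,18.7,10.5,0,1.1,-16,0.85]
}}

```text
clock: 9.3
tcp_pos: [0.5916, 0.2173, 0.0438]
orientation: [-0.008, -0.031, 1.0, 0.0]
wrist_force: [1.1, -0.1, 0.9]
finger_gap: 0.0726
```

```bash
python3 - <<'E'
from h import *
rep()
i=camera_info("wrist");a=read_camera("wrist");cv2.imwrite("pics/e.png",a)
for d in silhouettes("wrist","board1"): print(round(d["p"],2),d["box"],rect("wrist",d["pixels"],.005,i))
print(to([.599,.217,-.002],np.radians(93.5)))
E
```

```text
clk 9.3 tcp [0.5916 0.2173 0.0438] in jig [-91.  157.6  35.8] gap 72.6 F jig [1.1 0.2 0.9] yaw err deg 15.95 v 0.039
(array([-0.6 , -0.07,  4.8 ]), array([ 0.1 , -0.66, -0.04]))
```

Request:
{"method": "send_rows", "body": {
  "series": [-0.3,0,1.5,0,-0.3,0,0.85,-0.6,-0.1,3,0,-0.6,0,0.85,-0.6,-0.1,4,0,-0.6,0,0.85,-0.6,-0.1,4.5,0,-0.6,0,0.85,-0.6,-0.1,4.7,0,-0.6,0,0.85,-0.6,-0.1,4.7,0,-0.6,0,0.85,-0.6,-0.1,4.7,0,-0.6,0,0.5,-0.6,-0.1,4.7,0,-0.6,0,0.5,-0.6,-0.1,4.7,0,-0.6,0,0.5,-0.6,-0.1,4.7,0,-0.6,0,0.5]
}}

```text
clock: 10.23
tcp_pos: [0.5986, 0.2169, -0.0012]
orientation: [-0.001, -0.03, 1.0, 0.001]
wrist_force: [-2.3, -1.1, 5.7]
finger_gap: 0.0573
```

Request:
{"method": "send_rows", "body": {
  "series": [0,0,0,0,0,0,0.4,0,0,0,0,0,0,0.4,0,0,-1,0,0,0,0.4,0,0,-3,0,0,0,0.4,0,0,-6,0,0,0,0.4,0,0,-9,0,0,0,0.4,0,0,-12,0,0,0,0.4,0,0,-12,0,0,0,0.4]
}}

```text
clock: 10.9
tcp_pos: [0.6022, 0.2176, 0.1252]
orientation: [0.004, -0.03, 1.0, 0.002]
wrist_force: [0.3, 0.1, 0.8]
finger_gap: 0.0572
```

```bash
python3 - <<'E'
from h import *
rep()
i=camera_info("wrist");a=read_camera("wrist");cv2.imwrite("pics/f.png",a)
p,M=tool();print(proj("wrist",[[192,150],[325,150]],p[2]+.005,i)@M-p@M)
for q in((-67,-40,60),(-67,-40,16)): print(to(jig(*q),JY90))
E
```

```text
clk 10.9 tcp [0.6022 0.2176 0.1252] in jig [-80.7 160.2 117.2] gap 57.2 F jig [0.3 0.2 0.8] yaw err deg 15.94 v 0.095
[[ 0.05553117 -0.03054425 -0.00537278]
 [ 0.05543695  0.03173443 -0.00520028]]
(array([  4.11, -19.62,   5.36]), array([ 0.2 ,  0.27, 15.94]))
(array([  4.13, -19.63,   9.76]), array([ 0.2 ,  0.27, 15.94]))
```

View pics/f.png

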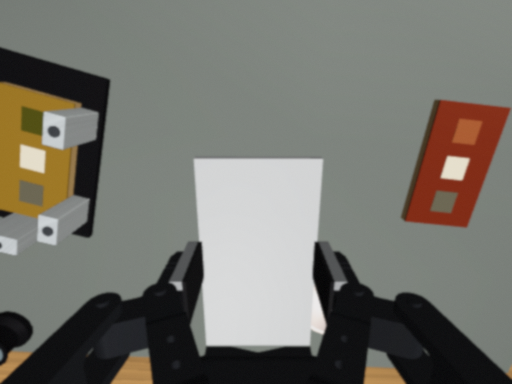

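The board is held level between the fingers (edge row 158, cols 194–323); the ochre panel sits square in the jig at left, rust panel untouched at (455,165).

Request:
{"method": "send_rows", "body": {
  "series": [0.5,-2.5,0.5,0,0,2,0.4,1,-5,1,0,0,4,0.4,1.6,-8,1.5,0,0,6,0.4,2.2,-11,2,0,0,8,0.4,2.8,-14,2.5,0,0,10,0.4,3.4,-16.5,3,0,0,12,0.4,4,-18.6,4,0.1,0.2,14,0.4,4.1,-19.6,6,0.2,0.2,15.9,0.4,4.1,-19.6,8,0.2,0.2,15.9,0.4,4.1,-19.6,8.5,0.2,0.2,15.9,0.4]
}}

```text
clock: 11.78
tcp_pos: [0.566, 0.0178, 0.0287]
orientation: [-0.006, 0.109, 0.994, -0.001]
wrist_force: [-1.3, 0.2, 0.5]
finger_gap: 0.0572
```

Request:
{"method": "send_rows", "body": {
  "series": [0,0,0,0,0,0,0.4,0,0,0,0,0,0,0.4]
}}

```text
clock: 11.95
tcp_pos: [0.5685, 0.0189, 0.032]
orientation: [-0.004, 0.108, 0.994, -0.001]
wrist_force: [-0.5, -0.3, 0.4]
finger_gap: 0.0575
```

```bash
python3 - <<'E'
from h import *
rep()
for q in((-67,-40,13),(-55,-30,13)): print(to(jig(*q),JY90))
E
```

```text
clk 11.95 tcp [0.5685 0.0189 0.032 ] in jig [-70.7 -41.1  24. ] gap 57.5 F jig [-0.4 -0.4  0.4] yaw err deg 0.07 v 0.023
(array([-0.38,  0.11,  1.1 ]), array([-0.21, -0.45,  0.07]))
(array([-1.58,  1.11,  1.08]), array([-0.21, -0.45,  0.07]))
```

Request:
{"method": "send_rows", "body": {
  "series": [0,0,0.6,-0.2,-0.4,0,0.4,0,0,1,-0.2,-0.4,0,0.4,-0.5,0,1,-0.2,-0.4,0,0.4,-1,0,1,-0.2,-0.4,0,0.4,-1.4,0,1,-0.2,-0.4,0,0.4,-1.8,0.3,1,-0.2,-0.4,0,0.4,-2,0.7,1,-0.2,-0.4,0,0.4,-2,1.1,1,-0.2,-0.4,0,0.4,-2,1.4,1,-0.2,-0.4,0,0.4,-2,1.4,1,-0.2,-0.4,0,0.4]
}}

```text
clock: 12.78
tcp_pos: [0.5843, 0.0265, 0.0195]
orientation: [-0.007, 0.109, 0.994, -0.003]
wrist_force: [-14.5, -6.7, 0.3]
finger_gap: 0.0572
```

```bash
python3 - <<'E'
from h import *
rep()
E
```

```text
clk 12.78 tcp [0.5843 0.0265 0.0195] in jig [-57.  -30.3  11.5] gap 57.2 F jig [-12.8  -9.7   0.3] yaw err deg -0.03 v 0.01
```

Request:
{"method": "send_rows", "body": {
  "series": [0,0,0.2,0,0,0,0.4,0,0,0.3,0,0,0,0.4,-0.1,0.1,0.3,0,0,0,0.4,-0.1,0.1,0.3,0,0,0,0.4,0.2,-0.1,0.25,0,0,0,0.4,0.3,-0.2,0.2,0,0,0,0.4,0.3,-0.2,0.2,0,0,0,0.4]
}}

```text
clock: 13.37
tcp_pos: [0.5842, 0.0265, 0.019]
orientation: [-0.003, 0.108, 0.994, -0.0]
wrist_force: [-8.5, -1.1, 1.5]
finger_gap: 0.0569
```

Request:
{"method": "send_rows", "body": {
  "series": [0,0,0,0,0,0,0.85,0,0,0,0,0,0,0.85,0,0,0,0,0,0,0.85,0,0,0,0,0,0,0.85,0,0,-1,0,0,0,0.85,0,0,-3,0,0,0,0.85,0,0,-6,0,0,0,0.85,0,0,-10,0,0,0,0.85,0,0,-14,0,0,0,0.85,0,0,-16,0,0,0,0.85]
}}

```text
clock: 14.2
tcp_pos: [0.5902, 0.0265, 0.1863]
orientation: [0.004, 0.108, 0.994, 0.0]
wrist_force: [2.5, -0.5, 0.7]
finger_gap: 0.0726
```

```bash
python3 - <<'E'
from h import *
rep()
print(to([.54,.33,.2],np.radians(87.5)))
E
```

```text
clk 14.2 tcp [0.5902 0.0265 0.1863] in jig [-51.3 -29.  178.3] gap 72.6 F jig [2.5 0.1 0.7] yaw err deg 0.04 v 0.488
(array([11.41, 28.57, -1.44]), array([ 0.01,  0.46, -9.91]))
```

Request:
{"method": "send_rows", "body": {
  "series": [1,3,-0.2,0,0,-1,0.85,2,6,-0.4,0,0,-2,0.85,3.2,9,-0.6,0,0,-3,0.85,4.5,12,-0.8,0,0,-4,0.85,6,15.5,-1,0,0,-5.5,0.85,7.5,19,-1.2,0,0,-7,0.85,9,22.5,-1.4,0,0,-8.5,0.85,10.3,26,-1.4,0,0,-9.9,0.85,11.4,28.6,-1.4,0,0.4,-9.9,0.85,11.4,28.6,-1.4,0,0.4,-9.9,0.85]
}}

```text
clock: 15.03
tcp_pos: [0.5369, 0.3357, 0.1948]
orientation: [-0.003, 0.019, 1.0, 0.002]
wrist_force: [0.1, -0.4, -0.6]
finger_gap: 0.0724
```

```bash
python3 - <<'E'
from h import *
rep()
i=camera_info("wrist");a=read_camera("wrist");cv2.imwrite("pics/g.png",a)
for n,z in(("panel3",.01),("weight",.03)):
    for d in silhouettes("wrist",n): print(n,round(d["p"],2),d["box"],rect("wrist",d["pixels"],z,i))
s=read_camera("scene");cv2.imwrite("pics/h.png",cv2.resize(np.vstack([s[150:330,200:440]]),None,fx=3,fy=3,interpolation=cv2.INTER_CUBIC))
for d in silhouettes("scene","panel3"): print(round(d["p"],2),d["box"],rect("scene",d["pixels"],.01))
print(to([.573,.388,.06],np.radians(87.3)))
E
```

```text
clk 15.03 tcp [0.5369 0.3357 0.1948] in jig [-170.   261.4  186.8] gap 72.4 F jig [ 0.1 -0.3 -0.6] yaw err deg 10.28 v 0.065
panel3 0.72 [0.5, 176.9, 26.3, 72.3] [599.8  51.2  46.3   7.7 -13.1]
panel3 0.7 [278.4, 150.4, 57.5, 89.1] [573.1 389.8 111.6  60.5  -2.6]
panel3 0.63 [0.0, 149.6, 48.2, 135.6] [596.4  55.1 177.3  57.  -17.3]
weight 0.97 [254.1, 0.0, 51.1, 61.2] [401.  361.3  48.3  46.8  -2.2]
(array([-3.27,  6.01, 13.41]), array([ 0.01, -0.36,  0.11]))
```

View pics/h.png

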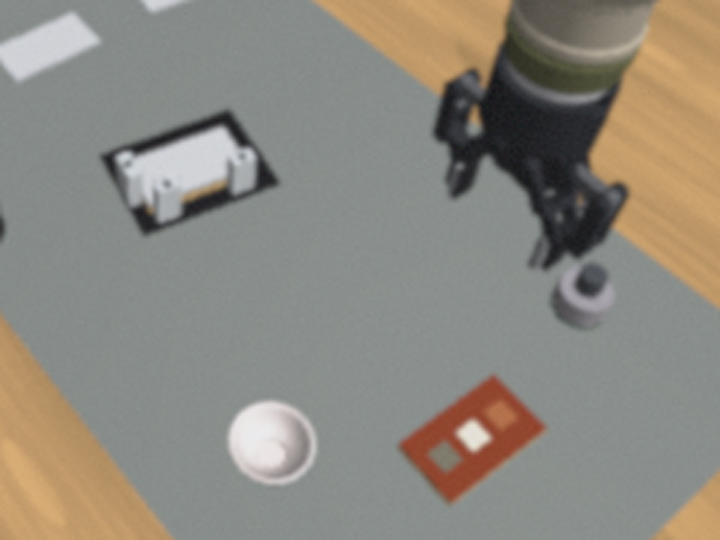

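Panel and board sit square in the jig (crop px 190,165), the rust panel is free at (473,437), dish at (272,440). Picking the rust panel at (0.573, 0.389).

Request:
{"method": "send_rows", "body": {
  "series": [-1,1.5,2.5,0,0,0.1,0.85,-2,3,5,0,0,0.1,0.85,-3,4.5,7.5,0,-0.3,0.1,0.85,-3.3,6,10,0,-0.3,0.1,0.85,-3.3,6.1,12,0,-0.3,0.1,0.85,-3.3,6.1,13.4,0,-0.3,0.1,0.85,-3.3,6.1,13.4,0,-0.3,0.1,0.85,-3.3,6.1,13.4,0,-0.3,0.1,0.85]
}}

```text
clock: 15.95
tcp_pos: [0.5728, 0.3883, 0.0591]
orientation: [-0.002, 0.024, 1.0, -0.0]
wrist_force: [-0.6, -0.2, -0.2]
finger_gap: 0.0728
```

```bash
python3 - <<'E'
from h import *
rep()
print(to([.573,.389,-.002],np.radians(87.3)))
E
```

```text
clk 15.95 tcp [0.5728 0.3883 0.0591] in jig [-146.2  320.5   51.1] gap 72.8 F jig [-0.5 -0.3 -0.2] yaw err deg 9.72 v 0.037
(array([-0.04,  0.08,  6.11]), array([-0.05, -0.19, -0.03]))
```

Request:
{"method": "send_rows", "body": {
  "series": [0,0.1,2,0,-0.2,0,0.85,0,0.1,4,0,-0.2,0,0.85,0,0.1,5.2,0,-0.2,0,0.85,0,0.1,5.8,0,-0.2,0,0.85,0,0.1,6,0,-0.2,0,0.85,0,0.1,6,0,-0.2,0,0.85,0,0.1,6,0,-0.2,0,0.5,0,0.1,6,0,-0.2,0,0.5,0,0.1,6,0,-0.2,0,0.5,0,0.1,6,0,-0.2,0,0.5]
}}

```text
clock: 16.78
tcp_pos: [0.574, 0.3917, 0.0015]
orientation: [0.002, 0.023, 1.0, 0.001]
wrist_force: [-0.4, 0.1, 7.2]
finger_gap: 0.0582
```

Request:
{"method": "send_rows", "body": {
  "series": [0,0,0,0,0,0,0.4,0,0,0,0,0,0,0.4,0,0,-1,0,0,0,0.4,0,0,-3,0,0,0,0.4,0,0,-6,0,0,0,0.4,0,0,-9,0,0,0,0.4,0,0,-12,0,0,0,0.4,0,0,-12,0,0,0,0.4,0,0,-12,0,0,0,0.4]
}}

```text
clock: 17.53
tcp_pos: [0.574, 0.3919, 0.123]
orientation: [0.003, 0.023, 1.0, 0.001]
wrist_force: [-0.1, -0.1, -0.9]
finger_gap: 0.0584
```

```bash
python3 - <<'E'
from h import *
rep()
for q in((-67,-40,100),): print(to(jig(*q),JY90))
E
```

```text
clk 17.53 tcp [0.574  0.3919 0.123 ] in jig [-145.8  324.3  115. ] gap 58.4 F jig [-0.  -0.1 -0.9] yaw err deg 9.84 v 0.064
(array([ -1.52, -37.24,   1.39]), array([0.21, 0.37, 9.84]))
```

Request:
{"method": "send_rows", "body": {
  "series": [0,-3,-1,0,0,1,0.4,-0.2,-7,-1.5,0,0,2,0.4,-0.4,-11,-1.5,0,0,3,0.4,-0.6,-15,-1.5,0,0,4,0.4,-0.8,-19,-1.5,0,0,5,0.4,-1,-23,-1.5,0,0,6,0.4,-1.2,-27,-1.5,0,0,7,0.4,-1.4,-31,-1,0,0,8,0.4,-1.5,-34.5,0,0.2,0.3,9,0.4,-1.5,-37.2,1.2,0.2,0.3,9.8,0.4]
}}

```text
clock: 18.37
tcp_pos: [0.57, 0.0159, 0.1066]
orientation: [-0.002, 0.109, 0.994, -0.002]
wrist_force: [1.0, 1.1, -0.3]
finger_gap: 0.0583
```

Request:
{"method": "send_rows", "body": {
  "series": [0,0,0,0,0,0,0.4,0,0,0,0,0,0,0.4,0,0,0,0,0,0,0.4]
}}

```text
clock: 18.62
tcp_pos: [0.5698, 0.019, 0.1067]
orientation: [-0.003, 0.108, 0.994, -0.001]
wrist_force: [-0.2, 1.3, -0.3]
finger_gap: 0.0582
```

```bash
python3 - <<'E'
from h import *
rep()
for q in((-67,-40,30),(-67,-40,19)): print(to(jig(*q),JY90))
E
```

```text
clk 18.62 tcp [0.5698 0.019  0.1067] in jig [-69.5 -40.7  98.7] gap 58.2 F jig [-0.5  1.3 -0.3] yaw err deg 0.02 v 0.027
(array([-0.29,  0.09,  6.86]), array([-0.17, -0.3 ,  0.02]))
(array([-0.29,  0.1 ,  7.96]), array([-0.17, -0.3 ,  0.02]))
```

Request:
{"method": "send_rows", "body": {
  "series": [-0.2,0,2,-0.2,-0.3,0,0.4,-0.2,0,4,-0.2,-0.3,0,0.4,-0.2,0,6,-0.2,-0.3,0,0.4,-0.2,0,7.3,-0.2,-0.3,0,0.4,-0.2,0,7.8,-0.2,-0.3,0,0.4,-0.2,0,7.8,-0.2,-0.3,0,0.4]
}}

```text
clock: 19.12
tcp_pos: [0.5712, 0.0196, 0.0283]
orientation: [-0.0, 0.107, 0.994, 0.0]
wrist_force: [-0.3, -0.1, -0.2]
finger_gap: 0.0577
```

Request:
{"method": "send_rows", "body": {
  "series": [-0.5,0,0,0,0,0,0.4,-1,0,0,0,0,0,0.4,-1.4,0.2,0,0,0,0,0.4,-1.8,0.5,0,0,0,0,0.4,-1.9,0.9,0,0,0,0,0.4,-1.9,1.3,0,0,0,0,0.4,-1.9,1.4,0,0,0,0,0.4,-1.9,1.4,0,0,0,0,0.4]
}}

```text
clock: 19.78
tcp_pos: [0.5859, 0.0261, 0.0277]
orientation: [-0.007, 0.109, 0.994, -0.003]
wrist_force: [-16.6, -7.6, 0.7]
finger_gap: 0.0583
```

```bash
python3 - <<'E'
from h import *
rep()
E
```

```text
clk 19.78 tcp [0.5859 0.0261 0.0277] in jig [-55.3 -30.3  19.7] gap 58.3 F jig [-14.6 -11.    0.7] yaw err deg -0.05 v 0.007
```

Request:
{"method": "send_rows", "body": {
  "series": [0,0,0.2,0,0,0,0.4,0,0,0.4,0,0,0,0.4,0,0,0.5,0,0,0,0.4,-0.1,0.1,0.5,0,0,0,0.4,-0.1,0.1,0.5,0,0,0,0.4,0.2,-0.1,0.45,0,0,0,0.4,0.4,-0.2,0.4,0,0,0,0.4,0.4,-0.25,0.4,0,0,0,0.4]
}}

```text
clock: 20.45
tcp_pos: [0.5858, 0.0261, 0.0257]
orientation: [-0.002, 0.108, 0.994, -0.0]
wrist_force: [-9.4, 1.5, 2.0]
finger_gap: 0.058
```

```bash
python3 - <<'E'
from h import *
rep()
E
```

```text
clk 20.45 tcp [0.5858 0.0261 0.0257] in jig [-55.4 -30.3  17.7] gap 58.0 F jig [-9.5 -0.5  2. ] yaw err deg 0.02 v 0.01
```

Request:
{"method": "send_rows", "body": {
  "series": [0.1,0,0,0,0,0,0.85,0.1,0,0,0,0,0,0.85,0.1,0,0,0,0,0,0.85,0.1,0,0,0,0,0,0.85,0.1,0,-1,0,0,0,0.85,0.1,0,-3,0,0,0,0.85,0.1,0,-6,0,0,0,0.85,0.1,0,-10,0,0,0,0.85,0.1,0,-14,0,0,0,0.85,0.1,0,-16,0,0,0,0.85]
}}

```text
clock: 21.28
tcp_pos: [0.5903, 0.0262, 0.192]
orientation: [0.005, 0.108, 0.994, 0.0]
wrist_force: [0.4, 0.5, 0.4]
finger_gap: 0.0729
```

```bash
python3 - <<'E'
from h import *
rep()
print(to([.54,-.19,.2],np.radians(88.7)))
E
```

```text
clk 21.28 tcp [0.5903 0.0262 0.192 ] in jig [-51.1 -29.3 184. ] gap 72.9 F jig [0.3 0.6 0.4] yaw err deg 0.04 v 0.484
(array([  0.26, -22.2 ,  -0.84]), array([  0.02,   0.57, -11.11]))
```

Request:
{"method": "send_rows", "body": {
  "series": [0,-3,-0.5,0,0,-2,0.85,0,-6.5,-0.8,0,0,-4,0.85,0,-10,-0.8,0,0,-6,0.85,0.1,-13.5,-0.8,0,0,-8,0.85,0.2,-17,-0.8,0,0.5,-9,0.85,0.3,-20,-0.8,0,0.5,-10,0.85,0.3,-22.2,-0.8,0,0.5,-11.1,0.85,0.3,-22.2,-0.8,0,0.5,-11.1,0.85,0.3,-22.2,-0.8,0,0.5,-11.1,0.85]
}}

```text
clock: 22.03
tcp_pos: [0.5374, -0.1911, 0.1943]
orientation: [-0.003, 0.013, 1.0, 0.0]
wrist_force: [0.4, 0.2, -0.1]
finger_gap: 0.0726
```

```bash
python3 - <<'E'
from h import *
rep()
i=camera_info("wrist");a=read_camera("wrist");cv2.imwrite("pics/k.png",a)
for n,z in(("board1",.005),):
    for d in silhouettes("wrist",n): print(n,round(d["p"],2),d["box"],rect("wrist",d["pixels"],z,i))
s=read_camera("scene");cv2.imwrite("pics/l.png",cv2.resize(s[150:330,200:440],None,fx=3,fy=3,interpolation=cv2.INTER_CUBIC))
print(to([.595,-.222,.05],np.radians(88.7)))
E
```

```text
clk 22.03 tcp [ 0.5374 -0.1911  0.1943] in jig [ -55.9 -252.9  186.3] gap 72.6 F jig [ 0.3  0.3 -0.1] yaw err deg 10.97 v 0.039
board1 0.85 [407.8, 157.2, 34.5, 88.3] [584.8   5.2 114.    5.  -12.2]
board1 0.74 [206.6, 169.5, 52.5, 87.4] [ 593.9 -223.5  112.5   62.    -1.9]
board1 0.57 [195.6, 2.1, 68.0, 104.1] [ 414.3 -217.4   97.8   60.9   -8.7]
(array([-5.89, -3.19, 14.36]), array([ 0.05, -0.34,  0.03]))
```

View pics/l.png

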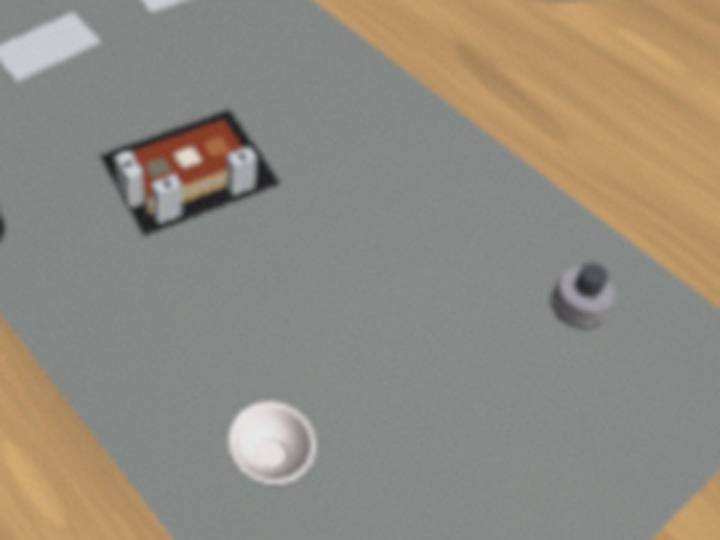

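The rust panel is stacked squarely (190,160); the weight is at (583,293). No third panel is in view. Next, the second board at (0.594,−0.223).

Request:
{"method": "send_rows", "body": {
  "series": [-1.5,-1,3,0,-0.3,0,0.85,-3,-2,6,0,-0.3,0,0.85,-4.5,-3,9,0,-0.3,0,0.85,-5.8,-3.3,12,0,-0.3,0,0.85,-5.8,-3.3,14,0,-0.3,0,0.85,-5.8,-3.3,14.4,0,-0.3,0,0.85,-5.8,-3.3,14.4,0,-0.3,0,0.85,-5.8,-3.3,14.4,0,-0.3,0,0.85]
}}

```text
clock: 22.85
tcp_pos: [0.5942, -0.2232, 0.0501]
orientation: [-0.0, 0.011, 1.0, 0.0]
wrist_force: [0.4, 0.3, -0.2]
finger_gap: 0.0729
```

```bash
python3 - <<'E'
from h import *
rep()
print(to([.5945,-.2232,-.002],np.radians(88.4)))
E
```

```text
clk 22.85 tcp [ 0.5942 -0.2232  0.0501] in jig [   6.5 -272.    42.1] gap 72.9 F jig [ 0.3  0.4 -0.2] yaw err deg 11.21 v 0.024
(array([-0.04, -0.  ,  5.21]), array([ 0.03, -0.04,  0.36]))
```

Request:
{"method": "send_rows", "body": {
  "series": [0,0,2,0,0,-0.3,0.85,0,0,4,0,0,-0.3,0.85,0,0,4.8,0,0,-0.3,0.85,0,0,5.2,0,0,-0.3,0.85,0,0,5.2,0,0,-0.3,0.85,0,0,5.2,0,0,-0.3,0.85,0,0,5.2,0,0,-0.3,0.5,0,0,5.2,0,0,-0.3,0.5,0,0,5.2,0,0,-0.3,0.5,0,0,5.2,0,0,-0.3,0.5]
}}

```text
clock: 23.68
tcp_pos: [0.5947, -0.2245, -0.0006]
orientation: [0.001, 0.009, 1.0, -0.0]
wrist_force: [-1.7, 0.5, 5.7]
finger_gap: 0.057
```

Request:
{"method": "send_rows", "body": {
  "series": [0,0,0,0,0,0,0.4,0,0,0,0,0,0,0.4,0,0,-1,0,0,0,0.4,0,0,-3,0,0,0,0.4,0,0,-6,0,0,0,0.4,0,0,-9,0,0,0,0.4,0,0,-12,0,0,0,0.4,0,0,-12,0,0,0,0.4,0,0,-12,0,0,0,0.4]
}}

```text
clock: 24.43
tcp_pos: [0.5957, -0.2251, 0.1209]
orientation: [0.002, 0.009, 1.0, -0.001]
wrist_force: [-0.3, 0.7, -1.1]
finger_gap: 0.0567
```

```bash
python3 - <<'E'
from h import *
rep()
print(to(jig(-67,-40,100),JY90))
E
```

```text
clk 24.43 tcp [ 0.5957 -0.2251  0.1209] in jig [   8.4 -273.5  112.9] gap 56.7 F jig [-0.4  0.6 -1.1] yaw err deg 11.44 v 0.063
(array([ 2.77, 24.38,  1.22]), array([-0.1 ,  0.28, 11.44]))
```

Request:
{"method": "send_rows", "body": {
  "series": [0.3,2.5,0.2,0,0,1.3,0.4,0.6,5.5,0.4,0,0,2.6,0.4,0.9,8.5,0.6,0,0,3.9,0.4,1.2,11.5,0.8,0,0,5.2,0.4,1.5,14.5,1,0,0,6.5,0.4,1.8,17.5,1.2,0,0,7.8,0.4,2.2,20,1.2,0,0,9.1,0.4,2.5,22.5,1.2,0,0.2,10.4,0.4,2.7,24.3,1.2,-0.1,0.2,11.4,0.4,2.7,24.3,1.2,-0.1,0.2,11.4,0.4]
}}

```text
clock: 25.27
tcp_pos: [0.5693, 0.0228, 0.1043]
orientation: [-0.004, 0.106, 0.994, 0.002]
wrist_force: [0.0, -0.3, -1.1]
finger_gap: 0.0565
```

Request:
{"method": "send_rows", "body": {
  "series": [0,0,2,0,0,0,0.4,0,0,4,0,0,0,0.4,0,0,5.5,0,0,0,0.4,0,0,6,0,0,0,0.4,0,0,6,0,0,0,0.4,0,0,6,0,0,0,0.4]
}}

```text
clock: 25.77
tcp_pos: [0.5706, 0.0191, 0.0452]
orientation: [-0.003, 0.108, 0.994, 0.001]
wrist_force: [0.6, 0.3, 0.1]
finger_gap: 0.0568
```

```bash
python3 - <<'E'
from h import *
rep()
for q in((-67,-40,28),(-55,-30,28)): print(to(jig(*q),JY90))
E
```

```text
clk 25.77 tcp [0.5706 0.0191 0.0452] in jig [-68.7 -40.5  37.2] gap 56.8 F jig [0.5 0.5 0.1] yaw err deg 0.01 v 0.021
(array([-0.18,  0.05,  0.92]), array([ 0.1 , -0.33,  0.01]))
(array([-1.38,  1.05,  0.91]), array([ 0.1 , -0.33,  0.01]))
```

Request:
{"method": "send_rows", "body": {
  "series": [0,0,0.5,0,-0.3,0,0.4,0,0,0.9,0,-0.3,0,0.4,-0.5,0,0.9,0,-0.3,0,0.4,-1,0,0.9,0,-0.3,0,0.4,-1.4,0.2,0.9,0,-0.3,0,0.4,-1.7,0.5,0.9,0,-0.3,0,0.4,-1.8,0.9,0.9,0,-0.3,0,0.4,-1.8,1.2,0.9,0,-0.3,0,0.4,-1.8,1.4,0.9,0,-0.3,0,0.4,-1.8,1.4,0.9,0,-0.3,0,0.4]
}}

```text
clock: 26.6
tcp_pos: [0.5856, 0.0257, 0.0344]
orientation: [-0.005, 0.109, 0.994, -0.004]
wrist_force: [-12.8, -13.4, 1.8]
finger_gap: 0.0565
```

```bash
python3 - <<'E'
from h import *
rep()
E
```

```text
clk 26.6 tcp [0.5856 0.0257 0.0344] in jig [-55.6 -30.8  26.4] gap 56.5 F jig [ -9.6 -15.8   1.8] yaw err deg -0.07 v 0.011
```

Request:
{"method": "send_rows", "body": {
  "series": [0,0,0.2,0,0,0,0.4,0,0,0.3,0,0,0,0.4,-0.1,0,0.3,0,0,0,0.4,-0.1,0,0.3,0,0,0,0.4,0.2,-0.2,0.25,0,0,0,0.4,0.4,-0.3,0.2,0,0,0,0.4,0.4,-0.35,0.2,0,0,0,0.4]
}}

```text
clock: 27.18
tcp_pos: [0.5853, 0.0255, 0.0338]
orientation: [-0.001, 0.108, 0.994, -0.0]
wrist_force: [-3.4, -3.1, -1.3]
finger_gap: 0.0565
```

Request:
{"method": "send_rows", "body": {
  "series": [0.1,0,0,0,0,0,0.85,0.1,0,0,0,0,0,0.85,0.1,0,0,0,0,0,0.85,0.1,0,0,0,0,0,0.85,0.1,0,-1,0,0,0,0.85,0.1,0,-3,0,0,0,0.85,0.1,0,-6,0,0,0,0.85,0.1,0,-10,0,0,0,0.85,0.1,0,-14,0,0,0,0.85,0.1,0,-16,0,0,0,0.85]
}}

```text
clock: 28.02
tcp_pos: [0.5876, 0.0269, 0.2006]
orientation: [0.004, 0.108, 0.994, 0.001]
wrist_force: [0.6, 0.1, 0.7]
finger_gap: 0.0728
```

```bash
python3 - <<'E'
from h import *
rep()
print(to([.47,.0,.22],JY90))
E
```

```text
clk 28.02 tcp [0.5876 0.0269 0.2006] in jig [-53.8 -29.2 192.6] gap 72.8 F jig [0.6 0.3 0.7] yaw err deg 0.05 v 0.489
(array([10.9 , -5.14, -2.04]), array([0.17, 0.44, 0.05]))
```

Request:
{"method": "send_rows", "body": {
  "series": [2.5,0,0,0,0,0,0.85,5,0,0,0,0,0,0.85,7.5,0,0,0,0,0,0.85,10,0,0,0,0.4,0,0.85,10,0,0,0,0.4,0,0.85,10,0,0,0,0.4,0,0.85]
}}

```text
clock: 28.52
tcp_pos: [0.4875, 0.0487, 0.1955]
orientation: [-0.002, 0.108, 0.994, 0.001]
wrist_force: [1.2, -0.5, 0.2]
finger_gap: 0.0727
```

```bash
python3 - <<'E'
from h import *
rep()
i=camera_info("wrist");a=read_camera("wrist")
o=cv2.resize(a,None,fx=1.5,fy=1.5,interpolation=cv2.INTER_CUBIC)
for d in silhouettes("wrist","board1"): print(round(d["p"],2),d["box"],rect("wrist",d["pixels"],.038,i))
c=np.array([[-110,-60],[0,-60],[0,0],[-110,0]])
q=pix("wrist",[jig(x,y,30) for x,y in c],i)
print("board top expected px x1.5",(q*1.5).round())
cv2.imwrite("pics/m.png",o)
E
```

```text
clk 28.52 tcp [0.4875 0.0487 0.1955] in jig [-156.3  -29.5  187.5] gap 72.7 F jig [ 1.3 -0.3  0.2] yaw err deg 0.08 v 0.04
0.8 [0.0, 97.5, 52.1, 103.2] [ 408.  -186.6   99.2   56.5  -10. ]
0.74 [225.8, 214.6, 60.9, 88.0] [583.9  25.5 111.5  59.8 -12.8]
0.58 [242.3, 211.1, 3.8, -1.0] [522.3  27.1   4.3   0.   77.5]
board top expected px x1.5 [[344. 326.]
 [348. 453.]
 [423. 453.]
 [427. 326.]]
```

View pics/m.png

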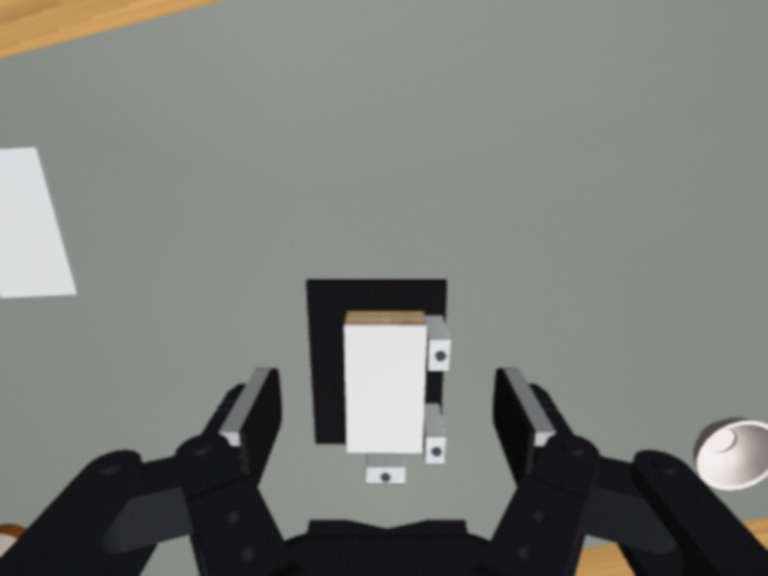

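The wrist view shows the top board square against all three stops (corners at 345,324–427,324 and 348,453–423,453, within ~2 px of expected), with lower edges flush. I'll give all layers one gentle squaring push with shut fingers from the end and then the side.

Request:
{"method": "send_rows", "body": {
  "series": [-1,0,3,0,0,0,0,-2,0,6,0,0,0,0,-2,0,9,0,0,0,0,-2,0,12,0,0,0,0,-2,0,15,0,0,0,0,-2,0,17,0,0,0,0,-2,0,18,0,0,0,0,-2,0,18.2,0,0,0,0,-2,0,18.2,0,0,0,0,-2,0,18.2,0,0,0,0]
}}

```text
clock: 29.45
tcp_pos: [0.5079, 0.0444, 0.0132]
orientation: [-0.002, 0.108, 0.994, 0.001]
wrist_force: [0.2, -0.6, 0.7]
finger_gap: -0.0002
```

```bash
python3 - <<'E'
from h import *
rep()
print(to(jig(-121,-30,4),JY90))
E
```

```text
clk 29.45 tcp [0.5079 0.0444 0.0132] in jig [-135.4  -29.3    5.2] gap -0.2 F jig [ 0.4 -0.6  0.7] yaw err deg 0.03 v 0.016
(array([-1.44, -0.07,  0.11]), array([ 0.13, -0.26,  0.03]))
```

Request:
{"method": "send_rows", "body": {
  "series": [-0.4,0,0.1,0,-0.2,0,0,-0.8,0,0.1,0,-0.2,0,0,-1.1,0,0.1,0,-0.2,0,0,-1.4,0,0.1,0,-0.2,0,0,-1.6,0,0.1,0,-0.2,0,0,-1.8,0,0.1,0,-0.2,0,0,-1.8,0,0.1,0,-0.2,0,0,-1.8,0,0.1,0,-0.2,0,0]
}}

```text
clock: 30.12
tcp_pos: [0.522, 0.0411, 0.0106]
orientation: [-0.003, 0.108, 0.994, 0.001]
wrist_force: [-5.2, 1.5, 3.5]
finger_gap: 0.0002
```

```bash
python3 - <<'E'
from h import *
rep()
E
```

```text
clk 30.12 tcp [0.522  0.0411 0.0106] in jig [-121.   -29.5    2.6] gap 0.2 F jig [-5.3  0.3  3.5] yaw err deg 0.04 v 0.004
```

Request:
{"method": "send_rows", "body": {
  "series": [1.5,0,-0.3,0,0,0,0,2,-2,-0.4,0,0,0,0,2,-4.5,-0.4,0,0,0,0,1,-6.5,-0.4,0,0,0,0,-1,-6.5,-0.4,0,0,0,0,-3,-6.5,-0.4,0,0,0,0,-5,-6.5,-0.4,0,0,0,0,-6.6,-6.5,-0.3,0,0,0,0,-6.6,-6.5,-0.3,0,0,0,0,-6.6,-6.5,-0.3,0,0,0,0]
}}

```text
clock: 30.95
tcp_pos: [0.5749, -0.0372, 0.0134]
orientation: [-0.001, 0.108, 0.994, 0.001]
wrist_force: [-0.3, -0.3, -0.5]
finger_gap: 0.0002
```

```bash
python3 - <<'E'
from h import *
rep()
print(to(jig(-55,-74.5,4),JY90))
E
```

```text
clk 30.95 tcp [ 0.5749 -0.0372  0.0134] in jig [-52.4 -94.5   5.4] gap 0.2 F jig [-0.2 -0.3 -0.5] yaw err deg 0.02 v 0.047
(array([0.25, 2.  , 0.15]), array([ 0.11, -0.18,  0.02]))
```

Request:
{"method": "send_rows", "body": {
  "series": [0.1,0.5,0.1,0,0,0,0,0.2,0.9,0.1,0,0,0,0,0.2,1.3,0.1,0,0,0,0,0.2,1.6,0.1,0,0,0,0,0.2,1.9,0.1,0,0,0,0,0.2,2.2,0.1,0,0,0,0,0.2,2.3,0.1,0,0,0,0,0.2,2.3,0.1,0,0,0,0]
}}

```text
clock: 31.62
tcp_pos: [0.5765, -0.0165, 0.0129]
orientation: [-0.002, 0.109, 0.994, -0.002]
wrist_force: [-3.2, -9.7, 2.9]
finger_gap: -0.0001
```

```bash
python3 - <<'E'
from h import *
rep()
E
```

```text
clk 31.62 tcp [ 0.5765 -0.0165  0.0129] in jig [-55.3 -74.    4.9] gap -0.1 F jig [ -1.  -10.2   2.9] yaw err deg -0.05 v 0.011
```

Request:
{"method": "send_rows", "body": {
  "series": [0,-1,0,0,0,0,0,0,-3,-1,0,0,0,0,0,-3,-4,0,0,0,0.3,0,-3,-8,0,0,0,0.6,0,-3,-12,0,0,0,0.6,0,-3,-16,0,0,0,0.6,0,-3,-20,0,0,0,0.6,0,-3,-20,0,0,0,0.6,0,-3,-20,0,0,0,0.6]
}}

```text
clock: 32.37
tcp_pos: [0.5735, -0.0443, 0.216]
orientation: [0.002, 0.108, 0.994, 0.001]
wrist_force: [-0.5, -0.0, -0.2]
finger_gap: 0.0514
```

```bash
python3 - <<'E'
from h import *
rep()
print(to([.37,.28,.22],np.radians(90)))
E
```

```text
clk 32.37 tcp [ 0.5735 -0.0443  0.216 ] in jig [ -52.3 -101.8  208. ] gap 51.4 F jig [-0.4 -0.1 -0.2] yaw err deg 0.04 v 0.08
(array([26.84, 27.3 , -0.44]), array([  0.11,   0.24, -12.41]))
```

Request:
{"method": "send_rows", "body": {
  "series": [2,2,0,0,0,-1,0.6,5,5,0,0,0,-2,0.6,8,8,0,0,0,-4,0.6,11,11,0,0,0,-6,0.6,14,14,0,0,0,-8,0.6,17,17,0,0,0,-9,0.6,20,20,0,0,0,-10,0.6,23,23,-0.4,0,0,-11,0.6,26,26,-0.4,0,0,-12,0.6,26.8,27.3,-0.4,0.1,0.2,-12.4,0.6]
}}

```text
clock: 33.2
tcp_pos: [0.3645, 0.2824, 0.2167]
orientation: [-0.005, -0.002, 1.0, 0.001]
wrist_force: [0.4, -0.6, -0.4]
finger_gap: 0.0514
```

Request:
{"method": "send_rows", "body": {
  "series": [0,0,0,0,0,0,0.6,0,0,0,0,0,0,0.6]
}}

```text
clock: 33.37
tcp_pos: [0.3671, 0.2809, 0.2166]
orientation: [-0.004, -0.001, 1.0, 0.0]
wrist_force: [-0.2, -0.0, 1.0]
finger_gap: 0.051
```

```bash
python3 - <<'E'
from h import *
rep()
i=camera_info("wrist");a=read_camera("wrist");cv2.imwrite("pics/n.png",a)
for d in silhouettes("wrist","weight"): print(round(d["p"],2),d["box"],rect("wrist",d["pixels"],.03,i))
E
```

```text
clk 33.37 tcp [0.3671 0.2809 0.2166] in jig [-323.9  171.3  208.6] gap 51.0 F jig [-0.1 -0.1  1. ] yaw err deg 12.62 v 0.045
0.64 [302.9, 172.2, 45.5, 43.3] [394.7 358.1  56.7  46.5  46.5]
```

View pics/n.png

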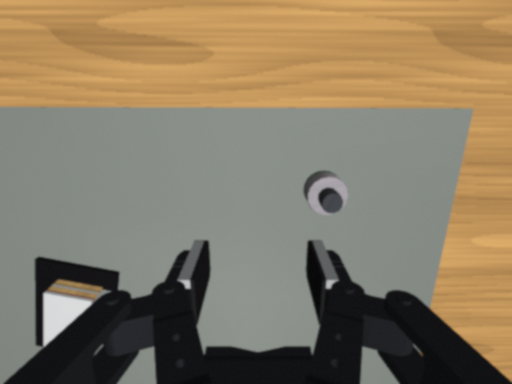

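Weight upright: knob top at about (331,201), disc top centre (327,195).

```bash
python3 - <<'E'
from h import *
i=camera_info("wrist")
a=cv2.imread("pics/n.png");g=a[150:240,280:370].astype(int).sum(2)
m=(g<180).astype(np.uint8);n,l,st,ce=cv2.connectedComponentsWithStats(m);print(st[1:,2:],ce[1:]+[280,150])
print(proj("wrist",[[331,201],],.054,i),proj("wrist",[[327,195]],.03,i))
print(to([.395,.355,.11],np.pi/2))
E
```

```text
[[  4   4   4]
 [  4  11  23]
 [ 17  15 119]] [[309.5        178.5       ]
 [306.13043478 187.34782609]
 [325.23529412 194.1512605 ]]
[[0.39690744 0.35892463 0.054     ]] [[0.39813347 0.35994679 0.03      ]]
(array([-2.76,  7.53, 10.67]), array([ 0.01, -0.45, -0.03]))
```

Weight centre ≈ (0.3975, 0.359).

Request:
{"method": "send_rows", "body": {
  "series": [-1,2.5,3,0,0,0,0.6,-2,5,6,0,-0.2,0,0.6,-3,7.8,9,0,-0.4,0,0.6,-3,7.9,10.7,0,-0.4,0,0.6,-3,7.9,10.7,0,-0.4,0,0.6,-3,7.9,10.7,0,-0.4,0,0.6,-3,7.9,10.7,0,-0.4,0,0.6]
}}

```text
clock: 34.05
tcp_pos: [0.3986, 0.3584, 0.1117]
orientation: [0.0, 0.001, 1.0, 0.001]
wrist_force: [-1.0, -0.5, 1.6]
finger_gap: 0.0514
```

```bash
python3 - <<'E'
from h import *
rep()
i=camera_info("wrist");a=read_camera("wrist")
print("knob top, disc rim centre expected px:",pix("wrist",[[.3975,.359,.054],[.3975,.359,.03]],i).round())
cv2.imwrite("pics/o.png",a)
print(to([.3975,.359,.033],np.pi/2))
E
```

```text
clk 34.05 tcp [0.3986 0.3584 0.1117] in jig [-309.9  253.8  103.7] gap 51.4 F jig [-0.9 -0.7  1.6] yaw err deg 12.32 v 0.023
knob top, disc rim centre expected px: [[259. 211.]
 [259. 200.]]
(array([0.16, 0.01, 7.94]), array([ 0.12,  0.13, -0.12]))
```

View pics/o.png

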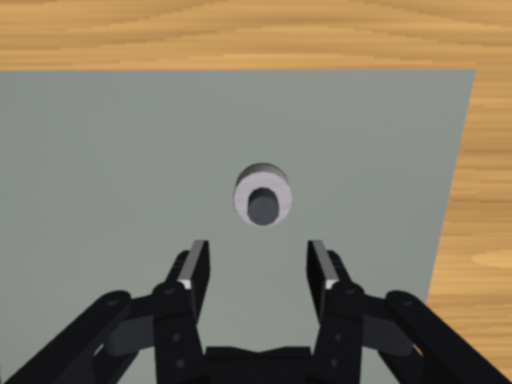

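Knob top at (263,213), 4 px right of predicted → weight ≈ (0.399, 0.362). Descending.

Request:
{"method": "send_rows", "body": {
  "series": [0,0.3,2,0.1,0.1,0,0.6,0,0.3,4,0.1,0.1,0,0.6,0,0.3,6,0.1,0.1,0,0.6,0,0.3,7.2,0.1,0.1,0,0.6,0,0.3,7.7,0.1,0.1,0,0.6,0,0.3,7.7,0.1,0.1,0,0.6,0,0.3,7.7,0.1,0.1,0,0,0,0.3,7.7,0.1,0.1,0,0,0,0.3,7.7,0.1,0.1,0,0,0,0.3,7.7,0.1,0.1,0,0],
  "newtons": 60
}}

```text
clock: 34.93
tcp_pos: [0.3991, 0.3628, 0.0357]
orientation: [0.001, 0.0, 1.0, 0.0]
wrist_force: [0.1, -2.8, 6.8]
finger_gap: 0.022
```

Request:
{"method": "send_rows", "body": {
  "series": [0,0,0,0,0,0,0,0,0,0,0,0,0,0,0,0,-1,0,0,0,0,0,0,-3,0,0,0,0,0,0,-6,0,0,0,0,0,0,-9,0,0,0,0,0,0,-12,0,0,0,0,0,0,-14,0,0,0,0,0,0,-14,0,0,0,0,0,0,-14,0,0,0,0]
}}

```text
clock: 35.77
tcp_pos: [0.3985, 0.3631, 0.1748]
orientation: [0.0, 0.0, 1.0, 0.0]
wrist_force: [-0.1, -0.2, -5.7]
finger_gap: 0.0218
```

```bash
python3 - <<'E'
from h import *
rep()
print(to(jig(-55,-30,140),JY90))
E
```

```text
clk 35.77 tcp [0.3985 0.3631 0.1748] in jig [-311.   258.3  166.8] gap 21.8 F jig [-0.1 -0.2 -5.7] yaw err deg 12.44 v 0.059
(array([-18.78, -33.67,   2.66]), array([ 0.05,  0.04, 12.44]))
```

Request:
{"method": "send_rows", "body": {
  "series": [-0.8,-1.5,0,0,0,0.5,0,-2,-3.5,0,0,0,1,0,-3.3,-5.8,0,0,0,2,0,-4.6,-8.1,0,0,0,3,0,-5.9,-10.4,0,0,0,4,0,-7.2,-12.7,0,0,0,5,0,-8.5,-15,0,0,0,6,0,-9.8,-17.3,0,0,0,7,0,-11.1,-19.6,0,0,0,8,0,-12.3,-21.9,0,0,0,9,0]
}}

```text
clock: 36.6
tcp_pos: [0.5198, 0.1422, 0.1711]
orientation: [-0.003, 0.079, 0.997, -0.001]
wrist_force: [-0.1, -0.4, -4.5]
finger_gap: 0.022
```

```bash
python3 - <<'E'
from h import *
rep()
print(to(jig(-55,-30,140),JY90))
E
```

```text
clk 36.6 tcp [0.5198 0.1422 0.1711] in jig [-144.9   68.8  163.1] gap 22.0 F jig [ 0.  -0.4 -4.5] yaw err deg 3.38 v 0.547
(array([ -8.4 , -10.39,   2.28]), array([-0.12, -0.31,  3.38]))
```

Request:
{"method": "send_rows", "body": {
  "series": [-1.8,-2.2,0,0,0,1,0,-3.6,-4.4,0,0,0,2,0,-5.2,-6.6,0,0,0,3,0,-6.8,-8.4,0,0,0,3.4,0,-7.8,-9.8,0,0,0,3.4,0,-8,-10.2,0,0,0,3.4,0,-8,-10.2,0,0,0,3.4,0,-8,-10.2,0,0,0,3.4,0]
}}

```text
clock: 37.27
tcp_pos: [0.5825, 0.0307, 0.1719]
orientation: [-0.003, 0.108, 0.994, -0.0]
wrist_force: [0.4, -0.6, -4.7]
finger_gap: 0.0216
```

```bash
python3 - <<'E'
from h import *
rep()
print(to(jig(-55,-30,73),JY90))
E
```

```text
clk 37.27 tcp [0.5825 0.0307 0.1719] in jig [-59.7 -26.6 163.9] gap 21.6 F jig [ 0.5 -0.5 -4.7] yaw err deg 0.01 v 0.02
(array([-0.51, -0.33,  9.09]), array([-0.04, -0.29,  0.01]))
```

Request:
{"method": "send_rows", "body": {
  "series": [-0.2,-0.1,2,0,-0.3,0,0,-0.5,-0.3,4,0,-0.3,0,0,-0.5,-0.3,6,0,-0.3,0,0,-0.5,-0.3,8,0,-0.3,0,0,-0.5,-0.3,9,0,-0.3,0,0,-0.5,-0.3,9.4,0,-0.3,0,0,-0.5,-0.3,9.6,0,-0.3,0,0,-0.5,-0.3,9.6,0,-0.3,0,0]
}}

```text
clock: 37.93
tcp_pos: [0.5882, 0.0268, 0.0782]
orientation: [0.002, 0.108, 0.994, -0.001]
wrist_force: [0.5, 0.2, -4.8]
finger_gap: 0.0216
```

```bash
python3 - <<'E'
from h import *
rep()
print(to(jig(-55,-30,65),JY90))
E
```

```text
clk 37.93 tcp [0.5882 0.0268 0.0782] in jig [-53.2 -29.2  70.2] gap 21.6 F jig [ 0.4  0.3 -4.8] yaw err deg 0.08 v 0.022
(array([ 0.18, -0.08,  0.52]), array([-0.04,  0.26,  0.08]))
```

Request:
{"method": "send_rows", "body": {
  "series": [0,0,0.2,0,0.1,0,0,0,0,0.4,0,0.1,0,0,0,0,0.5,0,0.1,0,0,0,0,0.6,0,0.1,0,0,0,0,0.6,0,0.1,0,0]
}}

```text
clock: 38.35
tcp_pos: [0.5891, 0.026, 0.0737]
orientation: [0.003, 0.108, 0.994, -0.001]
wrist_force: [-2.2, -0.6, 3.8]
finger_gap: 0.0215
```

```bash
python3 - <<'E'
from h import *
rep()
E
```

```text
clk 38.35 tcp [0.5891 0.026  0.0737] in jig [-52.1 -29.7  65.7] gap 21.5 F jig [-2.  -1.   3.8] yaw err deg 0.02 v 0.001
```

Contact. Release and lift straight up.

Request:
{"method": "send_rows", "body": {
  "series": [0.1,0,-0.1,0,0,0,0,0.1,0,-0.1,0,0,0,0.6,0.1,0,-0.1,0,0,0,0.6,0.1,0,-0.1,0,0,0,0.6,0.1,0,-0.1,0,0,0,0.6,0.1,0,-1,0,0,0,0.6,0.1,0,-3,0,0,0,0.6,0.1,0,-6,0,0,0,0.6,0.1,0,-10,0,0,0,0.6,0.1,0,-13,0,0,0,0.6]
}}

```text
clock: 39.18
tcp_pos: [0.5871, 0.0266, 0.2051]
orientation: [0.002, 0.108, 0.994, -0.001]
wrist_force: [0.6, -1.0, 0.2]
finger_gap: 0.0515
```

Request:
{"method": "send_rows", "body": {
  "series": [3,0,0,0,0,0,0.6,6,0,0,0,0,0,0.6,9,0,0,0,0,0,0.6,12,0,0,0,0,0,0.6,12,0,0,0,0,0,0.6,12,0,0,0,0,0,0.6]
}}

```text
clock: 39.68
tcp_pos: [0.4686, 0.0528, 0.2026]
orientation: [0.002, 0.108, 0.994, -0.0]
wrist_force: [-0.0, -0.4, 0.8]
finger_gap: 0.0513
```

```bash
python3 - <<'E'
from h import *
rep()
i=camera_info("wrist");a=read_camera("wrist");s=read_camera("scene");b=read_camera("side")
up=lambda k,f:cv2.resize(k,None,fx=f,fy=f,interpolation=cv2.INTER_CUBIC)
C=jig(-55,-30,0)
print("expected knob top px",pix("wrist",[C+[0,0,.084]],i).round(1),"board top",pix("wrist",[jig(x,y,30) for x,y in((-110,-60),(0,-60),(0,0),(-110,0))],i).round())
cv2.imwrite("pics/p.png",np.hstack([up(a[180:330,170:330],2.5),up(s[160:310,200:360],2.5)]))
E
```

```text
clk 39.68 tcp [0.4686 0.0528 0.2026] in jig [-175.6  -29.5  194.6] gap 51.3 F jig [ 0.1 -0.4  0.8] yaw err deg 0.08 v 0.056
expected knob top px [[257.5 301.9]] board top [[231. 230.]
 [234. 309.]
 [282. 310.]
 [284. 230.]]
```

View pics/p.png

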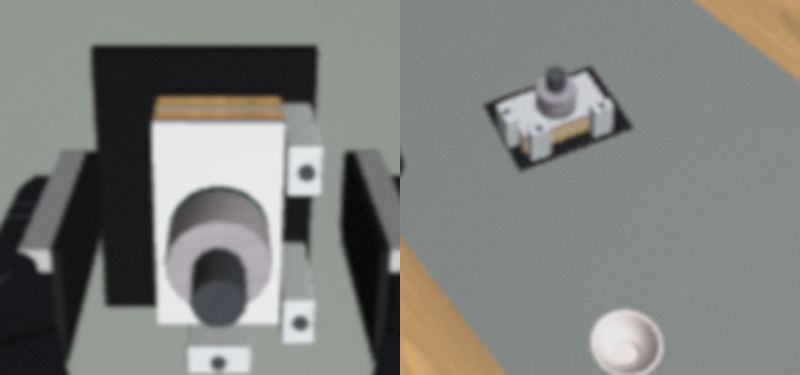

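The weight stands upright, with its knob top at wrist px (257,301) against a predicted (257.5,302). The layers are flush at the stops and the dish is untouched.

```bash
python3 -c "
from workcell import *
print(hand_in())"
```

```text
the job is handed in; nothing more can be done
None
```

I built the stack in the jig and handed it in at about 40 s of the 210 s allowed. No verdict was reported.

- **Stack:** ochre panel, board, rust panel, board, with painted faces up. No olive panel was in view.
- **Seating:** I pushed each layer home as I placed it. Then I pushed the whole stack once from the end and once from the side with shut fingers. Contact came at the expected home positions, about 0.5 mm or less off, with forces of 5 N and 10 N. The last wrist picture shows the layers flush.
- **Weight:** it stands upright on the middle of the top board. Its knob top appeared within 1 px of the predicted position.
- **Spare board and bystanders:** I left the third board where it was, about 0.29 m from the jig. The arm went nowhere near the dish, loupe or bottle. The last picture shows the dish in place, but I did not measure the other two again.
- **Failed check:** one board detection in the wrist view found nothing, so I grasped that board from its earlier measurement, which worked. Nothing else failed, and I saw no knocked part and no slackened grip.

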